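Pack the dressing set into the steriliser box

TASK

Pack the dressing set for the steriliser. First set the empty wire basket down inside the metal box (it has to go in empty, it swings when carried), then stand the steel bowl in the basket's free half, the narrow beaker in the bowl, lay the instrument tray flat on the basket's rim, and last put the deep lid over the box so that it sits fully down on the ledge all round. Leave the iodine bottle and the plaster roll where they are.

Things in the scene. Friction and masses are not known exactly. Their poses are not given: they have to be found in the camera images.
- steriliser_box: open-topped aluminium box, fixed on the desk. Origin: centre of its underside; x along its short side, y along its long side, z up. Inside 116 (x) x 164 (y) mm, inner floor 4 mm above the origin, walls 3 mm, rim 66 mm high. A ledge 148 x 196 mm runs round the outside, its top 50 mm high: the lid's lower edge rests on it
- basket: wire basket 106 (x) x 154 (y) x 54 mm, 0.2 kg. Origin: centre of underside; y along the long side. A 9 mm carrying bar runs along x across the middle, axis 49.5 mm up, partition below it: pinch it from above at its middle, fingers on its +y and -y sides. The +y half is free; the -y half holds small fixed instruments, 16 mm high. Either way round in the box, 5 mm play each side
- basket_bay (a point): centre of the floor of the basket's free half, where the bowl goes; 37.5 mm from the basket's origin along its +y, 3 mm above its underside. The half is 98 mm (along the basket's x) by 71 mm (y) inside, so the fingers round the bowl (or beaker) must stand on its +x and -x sides; open them only about 10 mm to let go
- bowl: low round steel bowl, 48 mm across, 24 mm high, 44 mm clear inside, floor 2 mm thick. Origin: centre of its underside
- beaker: narrow round steel beaker, 30 mm across, 42 mm high, open top. Origin: centre of its underside. Standing in the bowl, its upper half stands above the bowl's rim
- tray: flat perforated steel tray 106 (x) x 154 (y) mm, rim 12 mm high, forceps fixed in it (up to 11 mm high), 0.2 kg. Origin: centre of underside; y along the long side. A bail of 9 mm bar runs along x over its middle, axis 34 mm up: pinch it from above, fingers on its +y and -y sides. Lies on the basket's rim inside the box walls, either way round
- box_lid: deep aluminium lid 140 (x) x 188 (y) mm, open below, 134 x 182 mm inside, 53 mm high, 0.3 kg; two round perforated fields on top. Origin: centre of its lower edge; y along the long side. A bail with a black grip 11 mm thick runs along x over its middle, axis 79 mm up: pinch it from above, fingers on its +y and -y sides. Goes over the box rim, 6 mm play each side, either way round
- iodine_bottle: small brown dropper bottle, 34 mm across, 102 mm high, a bystander. Origin: centre of its underside
- plaster_roll: skin-coloured roll of plaster, 52 mm across, 25 mm high, a bystander. Origin: centre of its underside
Mind the look-alikes: they are no part of the job. What is shaped like the beaker but purple is not meant.

How it is judged:
By the outcome, as a careful person would: the job done as asked, in the order asked, and still so for the second after the job is handed in, with the robot touching nothing.
It also fails if it takes over 136 s, if anything falls off the work surface, if the arm or the gripper's body presses on something with over 40 N, if the wrist force passes 120 N, or if a joint passes its speed limit or range.

ROBOT

A 6-joint arm with a two-finger parallel gripper is mounted at the origin on a cart in front of the work surface, level with it; the furniture and walls round the work are solid. World frame = base frame: x ahead of the robot, y to its left, z up, the work surface at z = 0. Lengths are in m, angles in rad, forces in N, time in s.
With the tool pointing down it reaches from about 0.25 to 0.775 m from the base axis. Payload 4 kg.
Tool frame: the origin (TCP) lies between the finger pads; the fingertips stand 14 mm ahead of it and the grasp point (between the pads) lies 5 mm behind it; z points along the fingers, y is the direction in which the jaws open and shut (so a half turn about z gives the same grasp; the last joint's range is limited). The gripper opens to 94 mm and grips with 3 to 60 N. Pads are 16 mm wide; open, the fingers measure 119 mm over their backs; the gripper's body (75 mm by 177 mm) begins 78 mm behind the grasp point.
Start: joints at [-1.439, 0.087, 1.371, -0, 1.684, -0.103], TCP at [0.128, -0.535, 0.22] pointing down, gripper open.
Joint ranges: [-3.1, 3.1], [-0.76, 2.03], [0.27, 2.55], [-1.08, 4.22], [0.17, 2.65], [-2.57, 2.57]. Speed limits (rad/s): [2.79, 2.79, 3.14, 3.14, 3.14, 3.14].

INTERFACE

Orientations are given as [roll, pitch, yaw] about the fixed x, y, z axes, in that order (R = Rz(yaw) Ry(pitch) Rx(roll)).
In Python, from bench import robot, cams, spotter gives the robot as it stands.
- The arm moves only by the shell command python3 -m inch 'ROWS'. ROWS is JSON, a list of rows, each an object of numbers: "grip": the opening, from 0 (shut) to 1 (fully open); "dx", "dy", "dz": the shift along the tool's x, y, z in units of 25 mm (1.0 is 25 mm); "rx", "ry", "rz": the turn, a rotation vector about the tool's x, y, z in units of 5 degrees (1.0 is 5 degrees). A call has 1 to 12 rows; each row shifts and turns the pose as measured when the row begins, along the tool's axes as they then stand; what a row does not reach is not made up. A row lasts 1/8 s, in which the tool goes at most 62.5 mm and 10.7 degrees, less where a joint would pass 70% of its speed; a pose out of reach is approached as far as the arm can. A call is refused whole if a number of a shift passes 1 or a number of a turn 1, either way. A call with a gripper value outside its range is refused whole. The fingers move at their own pace and stop on an object; the grip force is fixed at half the most. Time passes only in rows, so rows that do not move let the fingers close. It gives the time, the measured TCP pose, the force and the opening at its end, in the units of the state.
- robot.get_obs(): the state, without advancing time (a new reading comes with each control period).
- cams.snapshot(name): name is "scene" or "top" or "wrist"; returns a dict with "frame" (480x640x3 uint8, red, green, blue), "intrinsics" (3x3 intrinsics, pixels), "k1" (the pictures are not rectified: a ray, as slopes to the right and down, at radius r is drawn at 1 + k1 r^2 times it, then the intrinsics apply), "eye" and "orientation" of the camera in the world. Camera axes: x right, y up, looking along -z (the intrinsics and any distortion apply to the point x, -y, -z); pixel columns grow to the right and rows downward; lengths in m; the calibration is good to about 2 mm. A picture is of the moment at which its call begins. There is no depth.
- robot.close_job(): hands the job in, once; it reports no verdict.
Trained networks look in a picture, given as the dict that the camera call returned (one of the last four; its "shot" number tells which), for a name from the list of things; names that differ only in an ending like _2 or _b are one class to them, and where a whole thing is asked for, a point or a joint stands for the part that bears it (a point fixed in the world has none). Each returns a list of dicts, best first, with "score" (0 to 1); they miss things now and then, are a little off and sometimes report something else, mostly with a low value. They report only what shows in the picture. A call takes as long as a camera call. They do not tell look-alikes from the thing itself.
- spotter.regions_of(picture, query): "pixels" (480x640 bool, what is visible of it) and "extent" ([left, top, right, bottom] in pixels, round what is visible of it).
- spotter.place_of(picture, query): "pixel" ([column, row] in pixels: a listed point, or the origin of a listed thing).
The state is a dict: "time": time; "joint_positions": joint angles; "qvel": joint speeds; "joint_torque": joint torques, N m; "tool_pos": TCP position; "ee_rot": TCP orientation; "wrist_force": force on the tool from outside, world axes, zero at the start; "wrist_torque": the same for the moment, N m; "width": finger opening in m.
Only numpy, scipy, OpenCV 4.12 (cv2) and the standard library are available. Lean on these libraries where they do the work, as an engineer would, in place of code of your own. Each camera call takes 0.05 s, during which the arm holds its last target.

## Working session

There is one attempt and no reset: what is moved stays moved. The work goes in short steps, Python scripts to look and compute and a shell command to move; the robot and the scene stay as the last step left them, time stands still between calls to the robot, and variables do not carry over. Pictures are saved under pics/ and viewed, and the job is handed in when it is done.

```bash
ls; mkdir -p pics
cat > h.py <<'E'
import numpy as np, cv2
from bench import robot, cams, spotter
def snap(n,f=None):
    s=cams.snapshot(n)
    if f: cv2.imwrite('pics/'+f,cv2.cvtColor(s['frame'],cv2.COLOR_RGB2BGR))
    return s
E
python3 - <<'E'
from h import *
for n in ['scene','top','wrist']:
    s=snap(n,n+'0.png'); print(n,s['eye'],s['orientation'],s['intrinsics'],s['k1'])
o=robot.get_obs(); print(o)
E
```

```text
pics
scene [0.05131094 0.78329304 0.55940795] [ 1.09719571 -0.00919991 -2.58668107] [[539.46387438   0.         319.94362534]
 [  0.         539.46387438 234.46212173]
 [  0.           0.           1.        ]] -0.1552457185466735
top [ 0.46969786 -0.09460365  0.93639007] [ 0.11907591 -0.00236987 -1.56768479] [[459.91993903   0.         318.74946397]
 [  0.         459.91993903 242.89737404]
 [  0.           0.           1.        ]] -0.11276010375996975
wrist [ 0.19363373 -0.52057988  0.38541484] [-2.33816420e-01  9.73439388e-04 -1.33688939e+00] [[385.89617814   0.         322.8193909 ]
 [  0.         385.89617814 237.04612568]
 [  0.           0.           1.        ]] -0.07228789154326487
{'time': 0.15, 'joint_positions': array([-1.43907818e+00,  8.77988069e-02,  1.37187664e+00, -4.35813676e-06,
        1.68359891e+00, -1.03091249e-01]), 'qvel': array([ 0.00013806, -0.00283676, -0.0034937 ,  0.00091417, -0.00108662,
       -0.00041791]), 'joint_torque': array([ 1.25513117e-03, -3.40644658e+01, -3.02791536e+01,  7.17811519e-02,
        3.05122614e-02, -1.22529564e-04]), 'tool_pos': array([ 0.12790912, -0.53452012,  0.21858107]), 'ee_rot': array([-3.13991944e+00, -1.68753330e-04,  2.34808764e-01]), 'wrist_force': array([-0.29963274, -0.90620748, -0.11689102]), 'wrist_torque': array([ 0.0298094 , -0.01478448,  0.02210009]), 'width': 0.09430066779969724}
```

View pics/top0.png

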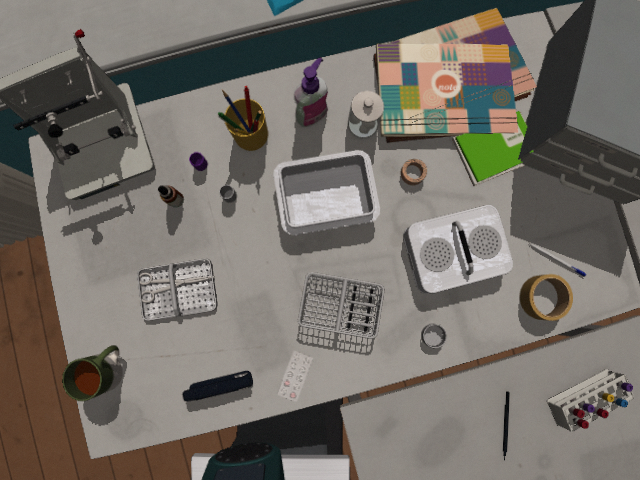

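View pics/scene0.png

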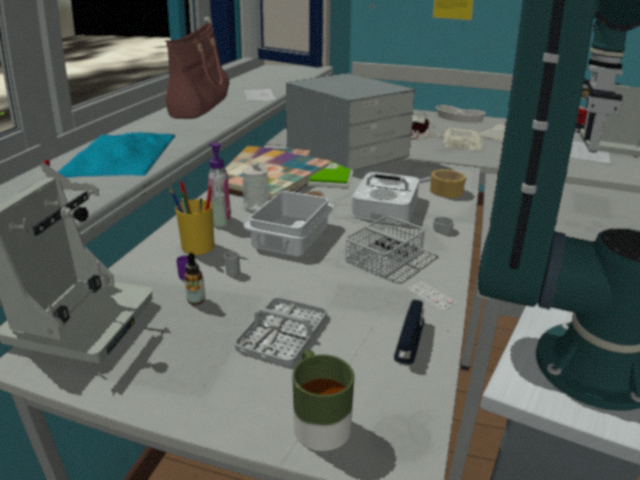

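View pics/wrist0.png

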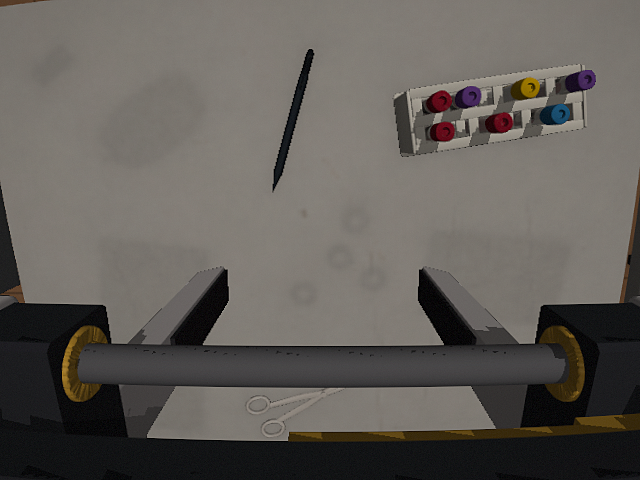

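```bash
cat >> h.py <<'E'
from scipy.spatial.transform import Rotation as Rn
def RC(s): return Rn.from_euler('xyz',s['orientation']).as_matrix()
def dist(s): return np.array([s['k1'],0,0,0,0.])
def back(s,px,z):
    px=np.asarray(px,float).reshape(-1,1,2)
    # exact inverse: iterate r -> r(1+k1 r^2)
    K=s['intrinsics']; d=(px[:,0]-K[[0,1],2])/K[0,0]; u=d.copy()
    for _ in range(30): u=d/(1+s['k1']*(u**2).sum(1,keepdims=True))
    v=np.c_[u[:,0],-u[:,1],-np.ones(len(u))]@RC(s).T
    t=(z-s['eye'][2])/v[:,2]
    return s['eye']+v*t[:,None]
def proj(s,P):
    p=(np.atleast_2d(P)-s['eye'])@RC(s); u=np.c_[p[:,0],-p[:,1]]/-p[:,2:3]
    u=u*(1+s['k1']*(u**2).sum(1,keepdims=True))
    return u*s['intrinsics'][0,0]+s['intrinsics'][[0,1],2]
def hull_rect(s,mask,z):
    c=max(cv2.findContours(mask.astype(np.uint8),cv2.RETR_EXTERNAL,cv2.CHAIN_APPROX_NONE)[0],key=len)[:,0]
    P=back(s,c,z)[:,:2]
    return cv2.minAreaRect((P*1000).astype(np.float32))
E
python3 - <<'E'
from h import *
s=snap('top'); s2=snap('scene')
for q in ['steriliser_box','basket','basket_bay','bowl','beaker','tray','box_lid','iodine_bottle','plaster_roll']:
  for n,p in (('top',s),('scene',s2)):
    for d in spotter.place_of(p,q)[:3]:
        print(q,n,round(d['score'],2),np.round(d['pixel'],1),np.round(back(p,[d['pixel']],0)[0,:2],4))
zz={'steriliser_box':.066,'basket':.054,'bowl':.024,'beaker':.042,'tray':.012,'box_lid':.053}
for q in zz:
    for d in spotter.regions_of(s,q)[:2]:
        print(q,round(d['score'],2),d['extent'],d['pixels'].sum(),hull_rect(s,d['pixels'],zz[q]))
E
```

```text
steriliser_box top 0.88 [326.4 196.7] [ 0.6785 -0.1121]
steriliser_box scene 0.77 [286.6 233.4] [ 0.6888 -0.1105]
basket top 0.58 [340.4 304.4] [ 0.4566 -0.1407]
basket scene 0.88 [384.7 252.3] [ 0.461  -0.1512]
basket_bay top 0.82 [323.3 300.3] [ 0.4648 -0.106 ]
basket_bay scene 0.89 [374.8 261.1] [ 0.462  -0.1058]
bowl top 0.66 [428.4 335.3] [ 0.394  -0.3192]
bowl scene 0.58 [438.6 228.5] [ 0.4036 -0.3247]
bowl scene 0.45 [312.3 203.3] [ 0.7308 -0.2854]
beaker top 0.73 [227.7 197.1] [0.6773 0.0938]
beaker top 0.6 [202.2 162.1] [0.7532 0.1508]
beaker scene 0.61 [185.6 276. ] [0.7511 0.1513]
beaker scene 0.54 [234.1 273.3] [0.6765 0.0902]
tray top 0.83 [178.3 289. ] [0.4856 0.191 ]
tray top 0.24 [320.4 300.2] [ 0.4649 -0.1002]
tray scene 0.71 [280.6 329.4] [0.492  0.1894]
box_lid top 0.56 [454.1 253.6] [ 0.5604 -0.3763]
box_lid top 0.41 [337.6 305.6] [ 0.4542 -0.135 ]
box_lid scene 0.61 [382.5 206.9] [ 0.5694 -0.3637]
iodine_bottle top 0.71 [175.3 199.6] [0.6722 0.2048]
plaster_roll top 0.83 [411.3 176.8] [ 0.7223 -0.2906]
plaster_roll scene 0.4 [310.3 203.3] [ 0.7351 -0.2826]
steril
[... 328 characters left out ...]
.4, 349.0] 473 ((396.8755798339844, -325.1646728515625), (47.54606246948242, 46.62886047363281), 43.861427307128906)
beaker 0.77 [216.9, 186.1, 237.4, 203.1] 239 ((675.4933471679688, 85.55050659179688), (39.60666275024414, 29.05979347229004), 37.48387908935547)
beaker 0.68 [186.8, 151.5, 208.6, 171.0] 219 ((743.8948364257812, 147.53564453125), (39.32440948486328, 28.636995315551758), 45.63364028930664)
tray 0.96 [137.2, 262.1, 217.1, 324.3] 4019 ((486.208251953125, 190.54669189453125), (110.6050033569336, 158.60142517089844), 8.719771385192871)
box_lid 0.92 [400.3, 206.0, 513.2, 296.2] 7014 ((564.4446411132812, -367.7873229980469), (141.43496704101562, 201.1821746826172), 14.284395217895508)
```

```bash
cat >> h.py <<'E'
def rect(x,y,yaw,a,b,z):
    c,si=np.cos(np.radians(yaw)),np.sin(np.radians(yaw)); R=np.array([[c,-si],[si,c]])
    q=np.array([[a,b],[-a,b],[-a,-b],[a,-b]])/2
    return np.c_[q@R.T+[x,y],np.full(4,z)]
def draw(s,items,f,crop,scale):
    im=cv2.cvtColor(s['frame'],cv2.COLOR_RGB2BGR).copy()
    x0,y0,x1,y1=crop; im=cv2.resize(im[y0:y1,x0:x1],None,fx=scale,fy=scale,interpolation=cv2.INTER_CUBIC)
    for P,col in items:
        q=((proj(s,P)-[x0,y0]+.5)*scale).round().astype(np.int32)
        cv2.polylines(im,[q],True,col,1)
    cv2.imwrite('pics/'+f,im)
def circ(x,y,d,z):
    t=np.linspace(0,2*np.pi,40); return np.c_[x+d/2*np.cos(t),y+d/2*np.sin(t),0*t+z]
E
cat > ov.py <<'E'
from h import *
s=snap('top')
R,G,B=(0,0,255),(0,255,0),(255,0,0)
b=(.674,-.110,9.6); k=(.4558,-.139,-9.75); t=(.486,.1905,8.7); l=(.5644,-.3678,12)
it=[(rect(*b,122,170,66)/[1e0,1,1] if 0 else rect(*b,.122,.170,.066),R),(rect(*b,.148,.196,.05),G),
 (rect(*k,.106,.154,.054),R),(rect(*k,.106,.154,0),G),(rect(*t,.106,.154,.012),R),(rect(*t,.106,.154,.0),G),(rect(*t,.106,.001,.034),B),(rect(*k,.106,.001,.0495),B),
 (rect(*l,.140,.188,.053),R),(rect(*l,.140,.188,0),G),(rect(*l,.05,.001,.079),B),(circ(.397,-.325,.048,.024),R),(circ(.6755,.088,.03,.042),R)]
draw(s,it,'ov1.png',(120,140,280,340),4) if 0 else None
draw(s,it,'ova.png',(250,140,390,240),5)
draw(s,it,'ovb.png',(280,255,450,365),4)
draw(s,it,'ovc.png',(390,190,530,305),5)
draw(s,it,'ovd.png',(120,140,260,340),3)
E
python3 ov.py
```

```text
(no output)
```

View pics/ova.png

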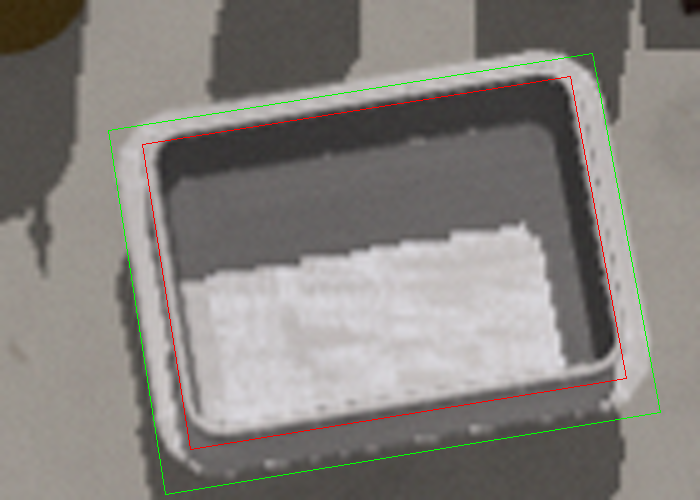

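View pics/ovb.png

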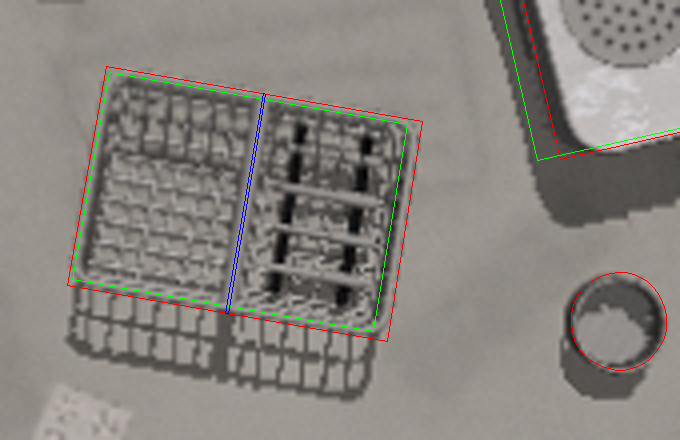

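View pics/ovc.png

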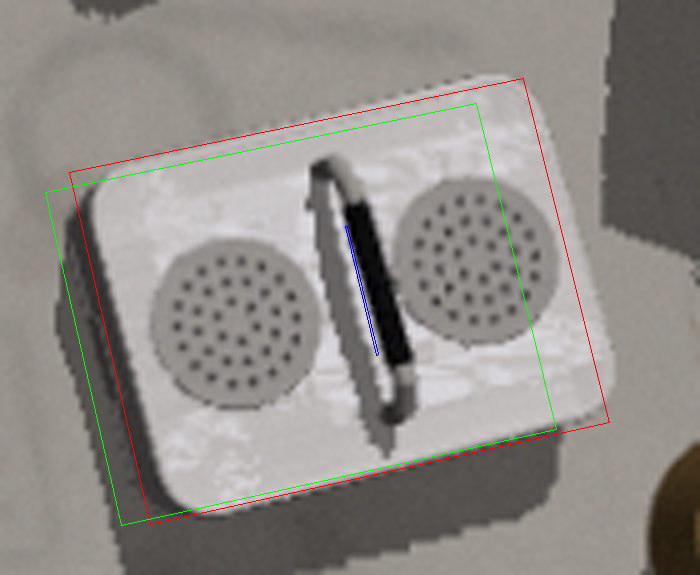

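View pics/ovd.png

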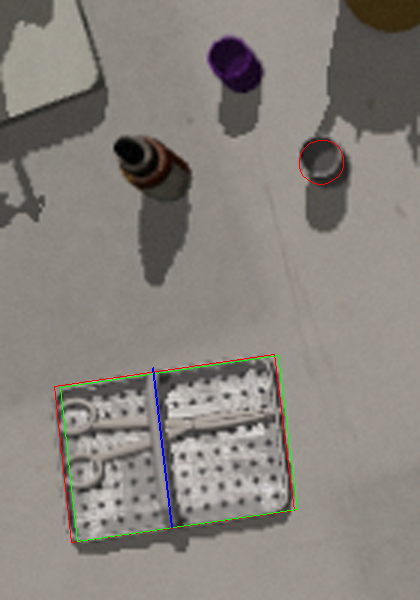

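```bash
cat >> h.py <<'E'
def to(x,y,z,yaw=None):
    o=robot.get_obs(); R=Rn.from_euler('xyz',o['ee_rot']); p=o['tool_pos']
    d=R.inv().apply(np.array([x,y,z])-p)/.025
    print('t',round(o['time'],2),'tcp',p.round(4),'rpy',np.degrees(o['ee_rot']).round(2),'w',round(o['width'],4),'F',o['wrist_force'].round(1))
    print('shift units',d.round(2))
    if yaw is not None:
        T=Rn.from_euler('xyz',[np.pi,0,np.radians(yaw)])
        print('turn units',(np.degrees((R.inv()*T).as_rotvec())/5).round(2))
E
python3 -c "
from h import *
to(.456,-.139,.17,-9.75)"
```

```text
t 1.5 tcp [ 0.1279 -0.5349  0.2195] rpy [180.     0.    13.45] w 0.0939 F [-0.  -0.1  0.6]
shift units [ 16.45 -12.35   1.98]
turn units [0.   0.   4.64]
```

```bash
python3 -m inch '[{"dx":1,"dy":-0.75},{"dx":1,"dy":-0.75},{"dx":1,"dy":-0.75},{"dx":1,"dy":-0.75},{"dx":1,"dy":-0.75},{"dx":1,"dy":-0.75},{"dx":1,"dy":-0.75},{"dx":1,"dy":-0.75},{"dx":1,"dy":-0.75},{"dx":1,"dy":-0.75},{"dx":1,"dy":-0.75},{"dx":1,"dy":-0.75}]'; python3 -c "
from h import *
to(.456,-.139,.17,-9.75)"
```

```text
t 1.5 tcp [ 0.1279 -0.5349  0.2195] rpy [180.     0.    13.45] w 0.0939 F [-0.  -0.1  0.6]
shift units [ 16.45 -12.35   1.98]
turn units [0.   0.   4.64]invalid input at $[0]: expected keys grip, dx, dy, dz, rx, ry, rz
```

```bash
python3 -m inch '[{"grip":1,"dx":1,"dy":-0.75,"dz":0,"rx":0,"ry":0,"rz":0},{"grip":1,"dx":1,"dy":-0.75,"dz":0,"rx":0,"ry":0,"rz":0},{"grip":1,"dx":1,"dy":-0.75,"dz":0,"rx":0,"ry":0,"rz":0},{"grip":1,"dx":1,"dy":-0.75,"dz":0,"rx":0,"ry":0,"rz":0},{"grip":1,"dx":1,"dy":-0.75,"dz":0,"rx":0,"ry":0,"rz":0},{"grip":1,"dx":1,"dy":-0.75,"dz":0,"rx":0,"ry":0,"rz":0},{"grip":1,"dx":1,"dy":-0.75,"dz":0,"rx":0,"ry":0,"rz":0},{"grip":1,"dx":1,"dy":-0.75,"dz":0,"rx":0,"ry":0,"rz":0},{"grip":1,"dx":1,"dy":-0.75,"dz":0,"rx":0,"ry":0,"rz":0},{"grip":1,"dx":1,"dy":-0.75,"dz":0,"rx":0,"ry":0,"rz":0},{"grip":1,"dx":1,"dy":-0.75,"dz":0,"rx":0,"ry":0,"rz":0},{"grip":1,"dx":1,"dy":-0.75,"dz":0,"rx":0,"ry":0,"rz":0}]'; python3 -c "
from h import *
to(.456,-.139,.17,-9.75)"
```

```text
time: 3.0
tool_pos: [0.3738, -0.2391, 0.2201]
ee_rot: [3.139, -0.002, 0.23]
wrist_force: [1.1, 0.3, -0.7]
width: 0.0944
t 3.0 tcp [ 0.3738 -0.2391  0.2201] rpy [ 1.7983e+02 -1.1000e-01  1.3150e+01] w 0.0944 F [ 1.1  0.3 -0.7]
shift units [ 4.11 -3.16  2.  ]
turn units [ 0.03 -0.03  4.58]
```

```bash
python3 -m inch '[{"grip":1,"dx":0.68,"dy":-0.78,"dz":0.4,"rx":0,"ry":0,"rz":0.92},{"grip":1,"dx":0.68,"dy":-0.78,"dz":0.4,"rx":0,"ry":0,"rz":0.92},{"grip":1,"dx":0.68,"dy":-0.78,"dz":0.4,"rx":0,"ry":0,"rz":0.92},{"grip":1,"dx":0.68,"dy":-0.78,"dz":0.4,"rx":0,"ry":0,"rz":0.92},{"grip":1,"dx":0.68,"dy":-0.78,"dz":0.4,"rx":0,"ry":0,"rz":0.92},{"grip":1,"dx":0,"dy":0,"dz":0,"rx":0,"ry":0,"rz":0}]'; python3 -c "
from h import *
to(.456,-.139,.17,-9.75)
s=snap('wrist','w1.png')
to(.456,-.139,.17,-9.75)
R,G,B=(0,0,255),(0,255,0),(255,0,0)
b=(.6765,-.110,9.6); k=(.4558,-.139,-9.75)
it=[(rect(*b,.122,.170,.066),R),(rect(*b,.148,.196,.05),G),
 (rect(*k,.106,.154,.054),R),(rect(*k,.106,.154,0),G),(rect(*k,.106,.001,.0495),B)]
draw(s,it,'ov2.png',(0,0,640,480),1.25)
"
```

```text
time: 3.75
tool_pos: [0.4552, -0.1323, 0.1697]
ee_rot: [3.138, -0.005, -0.181]
wrist_force: [-1.0, -1.1, -0.8]
width: 0.0942
t 3.75 tcp [ 0.4552 -0.1323  0.1697] rpy [179.81  -0.31 -10.36] w 0.0942 F [-1.  -1.1 -0.8]
shift units [ 0.08  0.26 -0.01]
turn units [ 0.04 -0.06 -0.12]
t 3.8 tcp [ 0.455  -0.133   0.1703] rpy [179.77  -0.37 -10.39] w 0.0943 F [-0.2 -0.2 -0.6]
shift units [0.08 0.23 0.01]
turn units [ 0.05 -0.07 -0.13]
```

View pics/ov2.png

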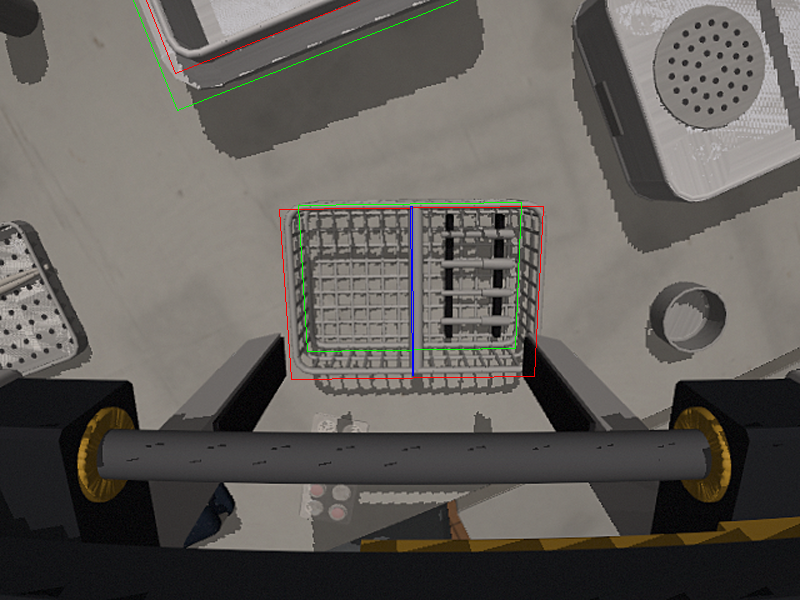

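```bash
python3 -m inch '[{"grip":1,"dx":1,"dy":0,"dz":-0.5,"rx":0,"ry":0,"rz":-0.5},{"grip":1,"dx":1,"dy":0,"dz":-0.5,"rx":0,"ry":0,"rz":-0.5},{"grip":1,"dx":1,"dy":0,"dz":-0.5,"rx":0,"ry":0,"rz":-0.5},{"grip":1,"dx":1,"dy":0,"dz":-0.5,"rx":0,"ry":0,"rz":-0.5},{"grip":1,"dx":1,"dy":0,"dz":0,"rx":0,"ry":0,"rz":-0.5},{"grip":1,"dx":0,"dy":0,"dz":0,"rx":0,"ry":0,"rz":-0.5},{"grip":1,"dx":0,"dy":0,"dz":0,"rx":0,"ry":0,"rz":0},{"grip":1,"dx":0,"dy":0,"dz":0,"rx":0,"ry":0,"rz":0}]'; python3 -c "
from h import *
s=snap('wrist','w2.png')
R,G,B=(0,0,255),(0,255,0),(255,0,0)
b=(.6795,-.110,9.6)
it=[(rect(*b,.122,.170,.066),R),(rect(*b,.148,.196,.05),G),(rect(*b,.116,.164,.004),B)]
draw(s,it,'ov3.png',(0,0,640,480),1.25)
to(.457,-.141,.0445,-10)
"
```

```text
time: 4.8
tool_pos: [0.5791, -0.1527, 0.228]
ee_rot: [3.129, -0.009, 0.086]
wrist_force: [0.5, 0.3, 0.9]
width: 0.0938
t 4.85 tcp [ 0.5791 -0.1528  0.228 ] rpy [179.3   -0.51   4.91] w 0.0943 F [ 0.2 -0.   0.2]
shift units [-4.89 -0.98  7.29]
turn units [ 0.13 -0.12  2.98]
```

View pics/ov3.png

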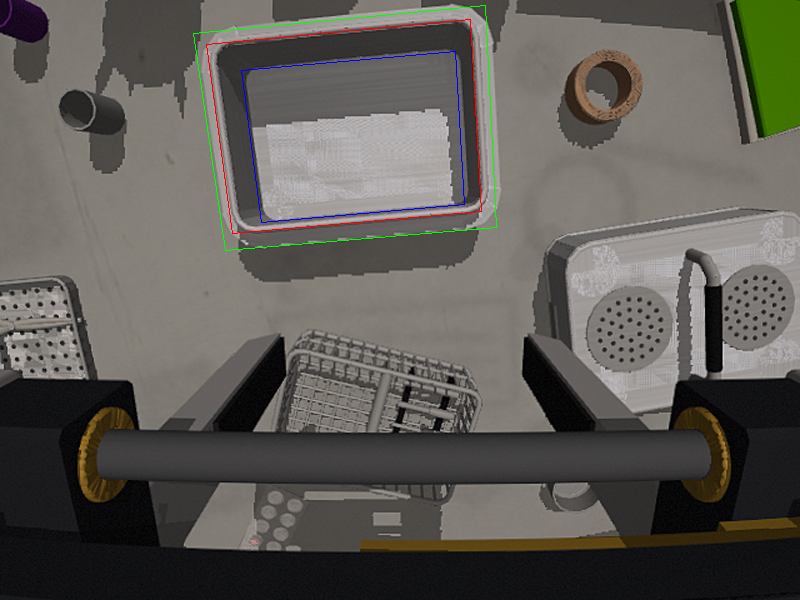

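```bash
cat >> h.py <<'E'
from scipy.optimize import minimize
def rrect(x,y,yaw,a,b,z,r):
    P=[]
    for sx,sy,t0 in ((1,1,0),(-1,1,90),(-1,-1,180),(1,-1,270)):
        for t in np.radians(np.linspace(t0,t0+90,7)):
            P.append([sx*(a/2-r)+r*np.cos(t),sy*(b/2-r)+r*np.sin(t)])
    c,si=np.cos(np.radians(yaw)),np.sin(np.radians(yaw))
    return np.c_[np.array(P)@np.array([[c,-si],[si,c]]).T+[x,y],np.full(len(P),z)]
def fit(s,mask,layers,p0,shift=4):
    sc=3
    x0,y0,x1,y1=cv2.boundingRect(mask.astype(np.uint8)); x1+=x0+15;y1+=y0+15;x0-=15;y0-=15
    M=cv2.warpAffine(mask.astype(np.float32),np.float32([[sc,0,-x0*sc+1],[0,sc,-y0*sc+1]]),((x1-x0)*sc,(y1-y0)*sc))>.5
    def cost(p):
        P=np.vstack([rrect(p[0]/1e3,p[1]/1e3,p[2],*l) for l in layers])
        q=(proj(s,P)-[x0,y0])*sc+1
        h=cv2.convexHull(q.astype(np.float32)); im=np.zeros(M.shape,np.uint8)
        cv2.fillConvexPoly(im,(h*16).round().astype(np.int32),1,shift=4)
        im=im>0
        # pixels cut off by frame edge are ignored by caller
        return (im^M).sum()/M.sum()
    r=minimize(cost,p0,method='Nelder-Mead',options=dict(initial_simplex=np.array(p0)+np.array([[0,0,0],[5,0,0],[0,5,0],[0,0,3]])))
    return r.x.round(2),round(r.fun,4)
BOX=[(.148,.196,.05,.02),(.148,.196,.046,.02),(.122,.17,.066,.012)]
E
python3 -c "
from h import *
s=snap('wrist'); t=snap('top')
for n,p in (('w',s),('t',t)):
    for d in spotter.regions_of(p,'steriliser_box')[:1]:
        print(n,d['score'],d['extent'],fit(p,d['pixels'],BOX,[677,-112,9.6]))
        im=p['frame'].copy(); im[d['pixels']]=im[d['pixels']]//2+[127,0,0]; cv2.imwrite('pics/m'+n+'.png',im[:,:,::-1])
"
```

```text
w 0.7 [159.4, 2.8, 401.7, 200.2] (array([ 680.98, -113.17,    9.73]), np.float64(0.017))
t 0.87 [274.3, 160.4, 308.1, 228.2] (array([ 678.22, -111.18,    9.78]), np.float64(1.6258))
```

View pics/mw.png

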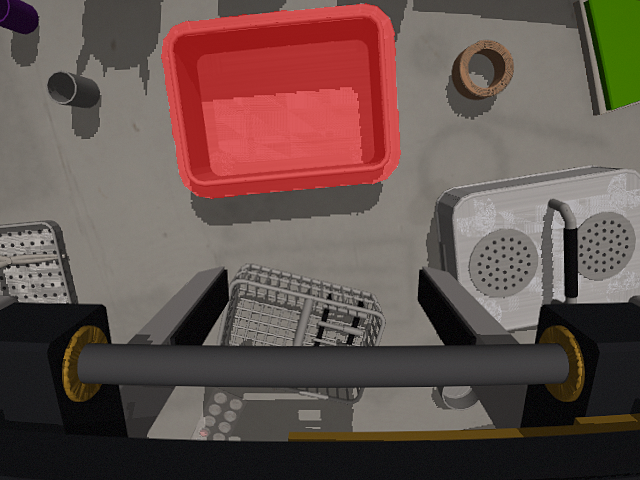

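```bash
python3 -m inch '[{"grip":1,"dx":-0.82,"dy":-0.04,"dz":0.8,"rx":0,"ry":0,"rz":0.5},{"grip":1,"dx":-0.82,"dy":-0.04,"dz":0.8,"rx":0,"ry":0,"rz":0.5},{"grip":1,"dx":-0.82,"dy":-0.04,"dz":0.8,"rx":0,"ry":0,"rz":0.5},{"grip":1,"dx":-0.82,"dy":-0.04,"dz":0.8,"rx":0,"ry":0,"rz":0.5},{"grip":1,"dx":-0.82,"dy":-0.04,"dz":0.8,"rx":0,"ry":0,"rz":0.5},{"grip":1,"dx":-0.82,"dy":-0.04,"dz":0.8,"rx":0,"ry":0,"rz":0.5},{"grip":0.5,"dx":0,"dy":0,"dz":0,"rx":0,"ry":0,"rz":0},{"grip":0.4,"dx":0,"dy":0,"dz":0,"rx":0,"ry":0,"rz":0}]'; python3 -c "
from h import *
s=snap('wrist','w3.png')
R,G,B=(0,0,255),(0,255,0),(255,0,0)
k=(.4575,-.141,-10)
it=[ (rect(*k,.106,.154,.054),R),(rect(*k,.106,.154,0),G),(rect(*k,.106,.001,.0495),B)]
draw(s,it,'ov4.png',(0,0,640,480),1.25)
to(.4575,-.141,.0445,-10)
"
```

```text
time: 6.05
tool_pos: [0.4554, -0.1438, 0.1043]
ee_rot: [3.132, -0.016, -0.182]
wrist_force: [0.3, -0.7, 0.3]
width: 0.0778
t 6.1 tcp [ 0.4553 -0.1438  0.1042] rpy [179.43  -0.9  -10.42] w 0.0736 F [-0.3 -0.3  0.1]
shift units [ 0.03 -0.15  2.39]
turn units [ 0.11 -0.18 -0.08]
```

View pics/ov4.png

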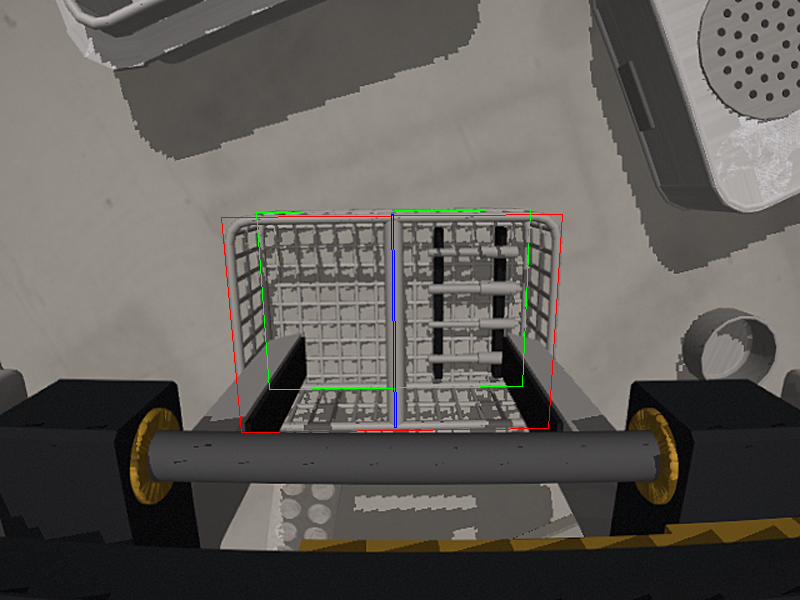

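```bash
python3 -m inch '[{"grip":0.4,"dx":0.02,"dy":-0.07,"dz":0.6,"rx":0.06,"ry":-0.09,"rz":0},{"grip":0.4,"dx":0.02,"dy":-0.07,"dz":0.6,"rx":0.06,"ry":-0.09,"rz":0},{"grip":0.4,"dx":0,"dy":0,"dz":0.6,"rx":0,"ry":0,"rz":0},{"grip":0.4,"dx":0,"dy":0,"dz":0.6,"rx":0,"ry":0,"rz":0},{"grip":0.4,"dx":0,"dy":0,"dz":0,"rx":0,"ry":0,"rz":0},{"grip":0,"dx":0,"dy":0,"dz":0,"rx":0,"ry":0,"rz":0},{"grip":0,"dx":0,"dy":0,"dz":0,"rx":0,"ry":0,"rz":0},{"grip":0,"dx":0,"dy":0,"dz":0,"rx":0,"ry":0,"rz":0}]'; python3 -c "
from h import *
to(.4575,-.141,.0445,-10)
"
```

```text
time: 7.1
tool_pos: [0.4598, -0.1413, 0.0412]
ee_rot: [-3.141, -0.001, -0.181]
wrist_force: [-0.1, 0.2, 0.7]
width: 0.0111
t 7.1 tcp [ 0.4598 -0.1413  0.0412] rpy [-1.7995e+02 -8.0000e-02 -1.0360e+01] w 0.0111 F [-0.1  0.2  0.7]
shift units [-0.09  0.01 -0.13]
turn units [-0.01 -0.02 -0.07]
```

```bash
python3 -m inch '[{"grip":0,"dx":0,"dy":0,"dz":0,"rx":0,"ry":0,"rz":0},{"grip":0,"dx":0,"dy":0,"dz":0,"rx":0,"ry":0,"rz":0},{"grip":0,"dx":0,"dy":0,"dz":-0.2,"rx":0,"ry":0,"rz":0},{"grip":0,"dx":0,"dy":0,"dz":-0.4,"rx":0,"ry":0,"rz":0},{"grip":0,"dx":0,"dy":0,"dz":-0.6,"rx":0,"ry":0,"rz":0},{"grip":0,"dx":0,"dy":0,"dz":-0.8,"rx":0,"ry":0,"rz":0},{"grip":0,"dx":0,"dy":0,"dz":-0.8,"rx":0,"ry":0,"rz":0},{"grip":0,"dx":0,"dy":0,"dz":-0.6,"rx":0,"ry":0,"rz":0},{"grip":0,"dx":0,"dy":0,"dz":-0.4,"rx":0,"ry":0,"rz":0},{"grip":0,"dx":0,"dy":0,"dz":0,"rx":0,"ry":0,"rz":0}]'; python3 -c "
from h import *
s=snap('wrist','w4.png')
s=snap('scene','s4.png')
to(.681,-.1132,.15,9.75)
"
```

```text
time: 8.35
tool_pos: [0.4597, -0.1413, 0.1436]
ee_rot: [-3.141, -0.004, -0.181]
wrist_force: [0.5, -1.4, -2.3]
width: 0.008
t 8.45 tcp [ 0.4589 -0.141   0.1422] rpy [-1.7994e+02 -5.0000e-02 -1.0370e+01] w 0.0081 F [ 0.4 -0.5 -2.4]
shift units [ 8.54 -2.69 -0.3 ]
turn units [-0.01 -0.01 -4.02]
```

View pics/w4.png

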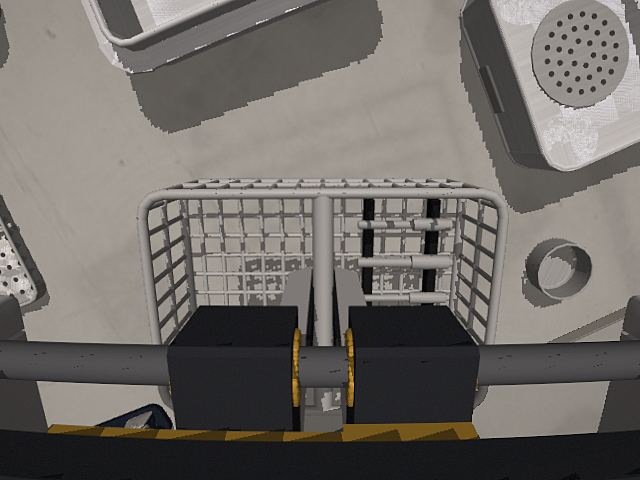

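View pics/s4.png

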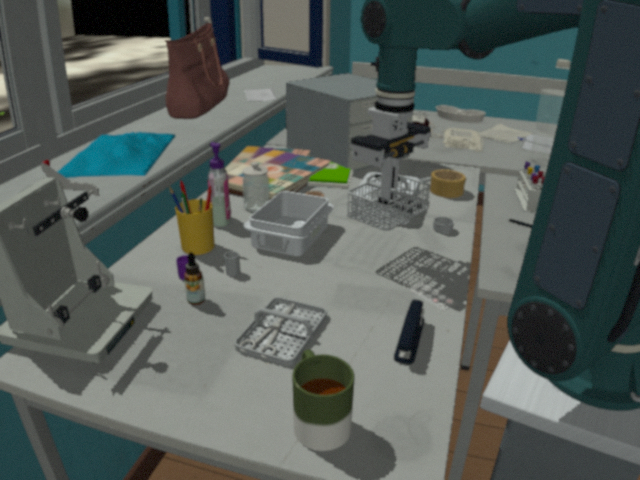

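```bash
python3 -c "
from h import *
s=snap('wrist')
o=robot.get_obs(); R=Rn.from_euler('xyz',o['ee_rot']); print(o['tool_pos'])
for px,z in (([323,188],.155),([323,195],.155),([143,230],.155),([506,230],.155),([324,230],.151)):
    P=back(s,[px],z)[0]; print(px,P.round(4),(R.inv().apply(P-o['tool_pos'])*1e3).round(1))
"
```

```text
[ 0.45865977 -0.14088592  0.14171353]
[323, 188] [ 0.509  -0.1516  0.155 ] [ 51.5   1.5 -13.3]
[323, 195] [ 0.5062 -0.1511  0.155 ] [ 48.6   1.5 -13.3]
[143, 230] [ 0.5057 -0.0749  0.155 ] [ 34.4 -73.4 -13.2]
[506, 230] [ 0.4784 -0.2234  0.155 ] [ 34.3  77.6 -13.4]
[324, 230] [ 0.4912 -0.1487  0.151 ] [33.4  1.9 -9.3]
```

```bash
python3 -m inch '[{"grip":0,"dx":0.4,"dy":-0.11,"dz":-0.03,"rx":0,"ry":0,"rz":-0.36},{"grip":0,"dx":0.7,"dy":-0.11,"dz":-0.03,"rx":0,"ry":0,"rz":-0.36},{"grip":0,"dx":1,"dy":-0.11,"dz":-0.03,"rx":0,"ry":0,"rz":-0.36},{"grip":0,"dx":1,"dy":-0.11,"dz":-0.03,"rx":0,"ry":0,"rz":-0.36},{"grip":0,"dx":1,"dy":-0.11,"dz":-0.03,"rx":0,"ry":0,"rz":-0.36},{"grip":0,"dx":1,"dy":-0.11,"dz":-0.03,"rx":0,"ry":0,"rz":-0.36},{"grip":0,"dx":1,"dy":-0.11,"dz":-0.03,"rx":0,"ry":0,"rz":-0.36},{"grip":0,"dx":1,"dy":-0.11,"dz":-0.03,"rx":0,"ry":0,"rz":-0.36},{"grip":0,"dx":0.9,"dy":-0.11,"dz":-0.03,"rx":0,"ry":0,"rz":-0.36},{"grip":0,"dx":0.6,"dy":-0.11,"dz":-0.03,"rx":0,"ry":0,"rz":-0.36},{"grip":0,"dx":0.3,"dy":-0.11,"dz":-0.03,"rx":0,"ry":0,"rz":-0.36},{"grip":0,"dx":0,"dy":0,"dz":0,"rx":0,"ry":0,"rz":0}]'; python3 -c "
from h import *
to(.6825,-.111,.1,9.75)
"
```

```text
time: 10.0
tool_pos: [0.6901, -0.1107, 0.134]
ee_rot: [-3.13, 0.015, 0.189]
wrist_force: [0.5, 0.1, -3.0]
width: 0.0083
t 10.0 tcp [ 0.6901 -0.1107  0.134 ] rpy [-179.36    0.87   10.85] w 0.0083 F [ 0.5  0.1 -3. ]
shift units [-0.28 -0.03  1.36]
turn units [-0.13  0.17  0.22]
```

```bash
python3 -m inch '[{"grip":0,"dx":-0.15,"dy":-0.01,"dz":0,"rx":-0.06,"ry":0.08,"rz":0.11},{"grip":0,"dx":-0.13,"dy":-0.01,"dz":0,"rx":-0.06,"ry":0.08,"rz":0.11},{"grip":0,"dx":0,"dy":0,"dz":0,"rx":0,"ry":0,"rz":0},{"grip":0,"dx":0,"dy":0,"dz":0,"rx":0,"ry":0,"rz":0}]'; python3 -c "
from h import *
s=snap('wrist','w5.png')
snap('top','t5.png')
snap('scene','s5.png')
to(.6825,-.111,.1,9.75)
"
```

```text
time: 10.5
tool_pos: [0.681, -0.1122, 0.1344]
ee_rot: [3.141, 0.001, 0.168]
wrist_force: [-0.1, 0.3, -3.0]
width: 0.0079
t 10.65 tcp [ 0.6813 -0.1121  0.1342] rpy [1.7999e+02 8.0000e-02 9.6200e+00] w 0.0078 F [-0.1  0.9 -2.7]
shift units [ 0.06 -0.04  1.37]
turn units [ 0.    0.02 -0.03]
```

View pics/w5.png

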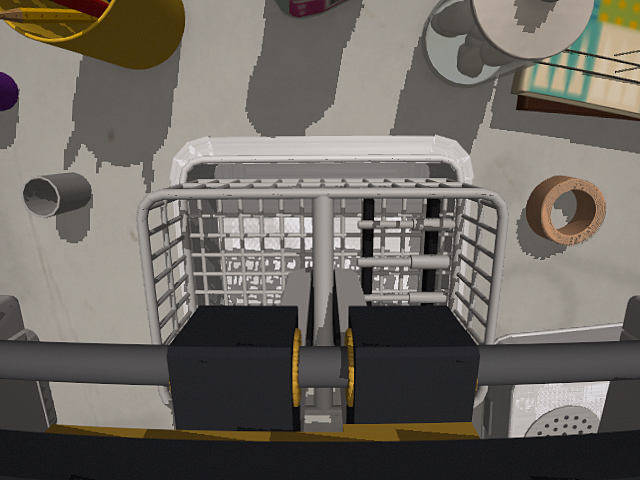

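View pics/s5.png

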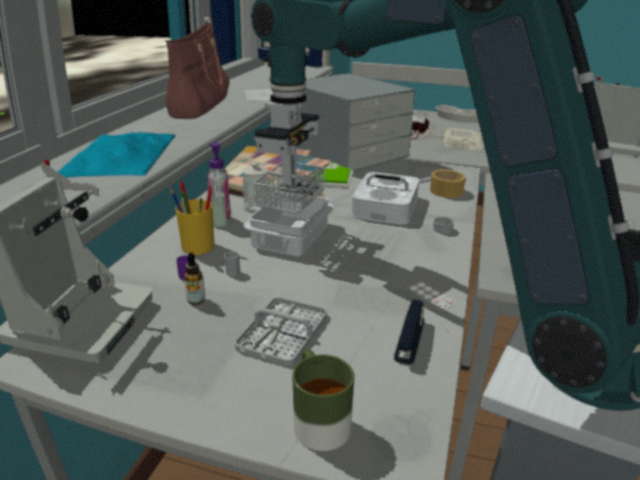

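```bash
python3 -c "
from h import *
s=snap('wrist')
o=robot.get_obs(); R=Rn.from_euler('xyz',o['ee_rot']); print(o['tool_pos'])
for px,z in (([320,137],.05),([320,158],.066),([320,163],.066),([323,188],.147),([174,158],.05),([470,158],.05)):
    P=back(s,[px],z)[0]; print(px,P.round(4),(R.inv().apply(P-o['tool_pos'])*1e3).round(1))
"
python3 - <<'E'
import cv2
a=cv2.imread('pics/w5.png')[120:240,130:520]; cv2.imwrite('pics/w5c.png',cv2.resize(a,None,fx=2,fy=2))
E
```

```text
[ 0.68130227 -0.11208666  0.13408683]
[320, 137] [ 0.7527 -0.1     0.05  ] [72.5 -0.  84. ]
[320, 158] [ 0.7403 -0.1022  0.066 ] [59.9  0.  68. ]
[320, 163] [ 0.7374 -0.1026  0.066 ] [57.  0. 68.]
[323, 188] [ 0.7315 -0.1053  0.147 ] [ 50.7   1.7 -13. ]
[174, 158] [ 0.7246 -0.009   0.05  ] [ 60.1 -94.4  84. ]
[470, 158] [ 0.7564 -0.1977  0.05  ] [59.9 96.9 84. ]
```

View pics/w5c.png

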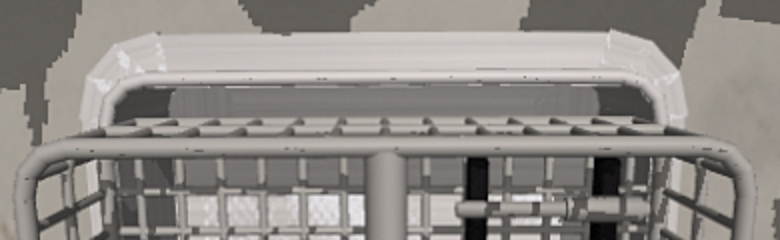

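```bash
python3 -m inch '[{"grip":0,"dx":0,"dy":0,"dz":0.4,"rx":0,"ry":0,"rz":-0.03},{"grip":0,"dx":0,"dy":0,"dz":0.5,"rx":0,"ry":0,"rz":0},{"grip":0,"dx":0,"dy":0,"dz":0.5,"rx":0,"ry":0,"rz":0},{"grip":0,"dx":0,"dy":0,"dz":0.5,"rx":0,"ry":0,"rz":0},{"grip":0,"dx":0,"dy":0,"dz":0.5,"rx":0,"ry":0,"rz":0},{"grip":0,"dx":0,"dy":0,"dz":0.4,"rx":0,"ry":0,"rz":0},{"grip":0,"dx":0,"dy":0,"dz":0.3,"rx":0,"ry":0,"rz":0},{"grip":0,"dx":0,"dy":0,"dz":0,"rx":0,"ry":0,"rz":0}]'; python3 -c "
from h import *
to(.6825,-.111,.0452,9.75)
"
```

```text
time: 11.7
tool_pos: [0.68, -0.1118, 0.0484]
ee_rot: [-3.14, 0.006, 0.171]
wrist_force: [-0.1, -0.2, -2.8]
width: 0.008
t 11.7 tcp [ 0.68   -0.1118  0.0484] rpy [-179.91    0.32    9.78] w 0.008 F [-0.1 -0.2 -2.8]
shift units [ 0.1  -0.01  0.13]
turn units [-0.02  0.06  0.01]
```

```bash
python3 -m inch '[{"grip":0,"dx":0.03,"dy":0,"dz":0.08,"rx":0,"ry":0,"rz":0},{"grip":0,"dx":0.03,"dy":0,"dz":0.08,"rx":0,"ry":0,"rz":0},{"grip":0,"dx":0,"dy":0,"dz":0,"rx":0,"ry":0,"rz":0}]'; python3 -c "
from h import *
to(.6825,-.111,.0452,9.75)
"
```

```text
time: 12.08
tool_pos: [0.6827, -0.1118, 0.0459]
ee_rot: [-3.141, 0.003, 0.171]
wrist_force: [-0.2, 0.1, -2.1]
width: 0.008
t 12.07 tcp [ 0.6827 -0.1118  0.0459] rpy [-1.7998e+02  1.5000e-01  9.7800e+00] w 0.008 F [-0.2  0.1 -2.1]
shift units [-0.   -0.03  0.03]
turn units [-0.    0.03  0.01]
```

```bash
python3 -m inch '[{"grip":0,"dx":0,"dy":0,"dz":0.06,"rx":0,"ry":0,"rz":0},{"grip":0.35,"dx":0,"dy":0,"dz":0,"rx":0,"ry":0,"rz":0},{"grip":0.35,"dx":0,"dy":0,"dz":0,"rx":0,"ry":0,"rz":0},{"grip":0.35,"dx":0,"dy":0,"dz":-0.3,"rx":0,"ry":0,"rz":0},{"grip":0.35,"dx":0,"dy":0,"dz":-0.6,"rx":0,"ry":0,"rz":0},{"grip":0.35,"dx":0,"dy":0,"dz":-1,"rx":0,"ry":0,"rz":0},{"grip":0.5,"dx":0,"dy":0,"dz":-1,"rx":0,"ry":0,"rz":0},{"grip":0.5,"dx":-0.5,"dy":0,"dz":-1,"rx":0,"ry":0,"rz":0},{"grip":0.5,"dx":-1,"dy":0,"dz":-1,"rx":0,"ry":0,"rz":0},{"grip":0.6,"dx":-1,"dy":0,"dz":-1,"rx":0,"ry":0,"rz":0},{"grip":0.6,"dx":-1,"dy":0.3,"dz":-0.5,"rx":0,"ry":0,"rz":0},{"grip":0.7,"dx":-0.5,"dy":0.3,"dz":0,"rx":0,"ry":0,"rz":0}]'; python3 -c "
from h import *
s=snap('wrist','w6.png')
R,G,B=(0,0,255),(0,255,0),(255,0,0)
b=(.681,-.1132,9.75)
it=[(rect(*b,.122,.170,.066),R),(rect(*b,.148,.196,.05),G),(rect(*b,.106,.154,.058),B)]
draw(s,it,'ov6.png',(0,0,640,480),1.25)
to(.397,-.325,.15,9.75)
"
```

```text
time: 13.58
tool_pos: [0.5879, -0.1444, 0.2237]
ee_rot: [3.133, -0.015, 0.173]
wrist_force: [0.3, 1.7, 0.1]
width: 0.063
t 13.62 tcp [ 0.5868 -0.1456  0.2231] rpy [179.49  -0.74   9.82] w 0.0648 F [0.3 0.7 0. ]
shift units [-8.74  5.75  2.86]
turn units [ 0.1  -0.15  0.01]
```

View pics/ov6.png

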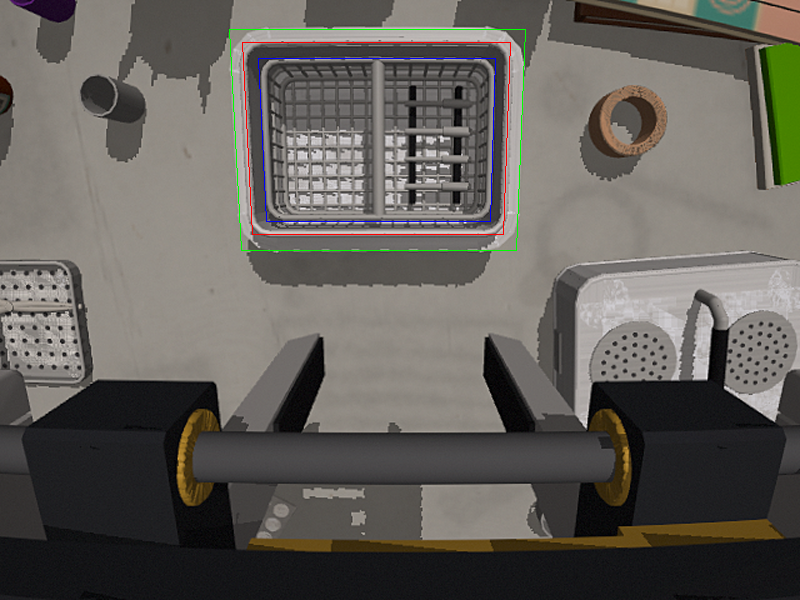

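```bash
python3 -m inch '[{"grip":0.8,"dx":-0.55,"dy":0.18,"dz":0,"rx":0.05,"ry":-0.07,"rz":-1},{"grip":0.8,"dx":-0.55,"dy":0.18,"dz":0,"rx":0.05,"ry":-0.07,"rz":-1},{"grip":0.8,"dx":-0.55,"dy":0.18,"dz":0.1,"rx":0,"ry":0,"rz":-1},{"grip":0.8,"dx":-0.55,"dy":0.18,"dz":0.1,"rx":0,"ry":0,"rz":-1},{"grip":0.8,"dx":-0.55,"dy":0.18,"dz":0.1,"rx":0,"ry":0,"rz":-1},{"grip":0.8,"dx":-0.55,"dy":0.18,"dz":0.1,"rx":0,"ry":0,"rz":-1},{"grip":0.8,"dx":-0.57,"dy":-0.12,"dz":0.1,"rx":0,"ry":0,"rz":-1},{"grip":0.8,"dx":-0.57,"dy":-0.12,"dz":0.1,"rx":0,"ry":0,"rz":-1},{"grip":0.8,"dx":-0.57,"dy":-0.12,"dz":0.1,"rx":0,"ry":0,"rz":-1},{"grip":0.8,"dx":-0.57,"dy":-0.12,"dz":0.1,"rx":0,"ry":0,"rz":-1},{"grip":0.8,"dx":-0.57,"dy":-0.12,"dz":0.1,"rx":0,"ry":0,"rz":-1},{"grip":0.8,"dx":-0.57,"dy":-0.12,"dz":0.1,"rx":0,"ry":0,"rz":-1}]';  python3 -c "
from h import *
to(.397,-.325,.15,99.8)
"
```

```text
time: 15.12
tool_pos: [0.4564, -0.2607, 0.1868]
ee_rot: [-3.129, -0.006, 1.256]
wrist_force: [0.3, 0.6, 0.6]
width: 0.0754
t 15.12 tcp [ 0.4564 -0.2607  0.1868] rpy [-179.25   -0.32   71.94] w 0.0754 F [0.3 0.6 0.6]
shift units [-3.19 -1.44  1.47]
turn units [-0.13 -0.1  -5.57]
```

```bash
python3 -m inch '[{"grip":0.8,"dx":-0.45,"dy":-0.36,"dz":0.2,"rx":-0.02,"ry":-0.02,"rz":-0.93},{"grip":0.8,"dx":-0.45,"dy":-0.36,"dz":0.2,"rx":-0.02,"ry":-0.02,"rz":-0.93},{"grip":0.8,"dx":-0.45,"dy":-0.36,"dz":0.2,"rx":-0.02,"ry":-0.02,"rz":-0.93},{"grip":0.8,"dx":-0.45,"dy":-0.36,"dz":0.2,"rx":-0.02,"ry":-0.02,"rz":-0.93},{"grip":0.8,"dx":-0.45,"dy":-0.36,"dz":0.2,"rx":-0.02,"ry":-0.02,"rz":-0.93},{"grip":0.8,"dx":-0.45,"dy":-0.36,"dz":0.2,"rx":-0.02,"ry":-0.02,"rz":-0.93},{"grip":0.8,"dx":0,"dy":0,"dz":0,"rx":0,"ry":0,"rz":0},{"grip":0.8,"dx":0,"dy":0,"dz":0,"rx":0,"ry":0,"rz":0}]';  python3 -c "
from h import *
s=snap('wrist','w7.png')
it=[(circ(.397,-.325,.048,.024),(0,0,255)),(circ(.397,-.325,.048,.0),(0,255,0))]
draw(s,it,'ov7.png',(0,0,640,480),1.25)
for d in spotter.regions_of(s,'bowl')[:2]: print(d['score'],d['extent'])
to(.397,-.325,.016,99.8)
"
```

```text
time: 16.12
tool_pos: [0.3952, -0.3224, 0.1492]
ee_rot: [-3.137, -0.008, 1.756]
wrist_force: [0.4, -0.2, -0.7]
width: 0.0756
0.77 [294.8, 210.1, 349.9, 270.8]
0.24 [632.1, 88.7, 640.0, 145.9]
t 16.23 tcp [ 0.3952 -0.3224  0.1494] rpy [-179.72   -0.45  100.69] w 0.0752 F [-1.3 -0.   0.1]
shift units [-0.16  0.08  5.33]
turn units [-0.06 -0.09  0.18]
```

View pics/ov7.png

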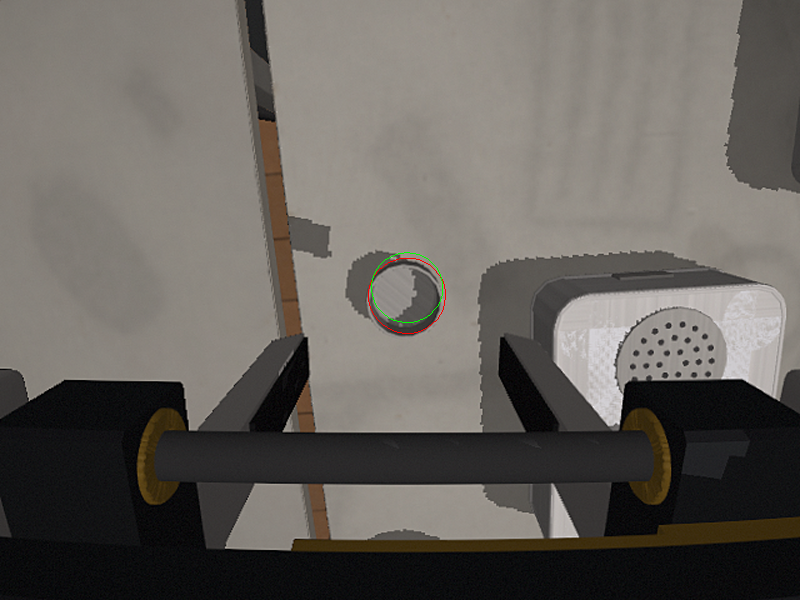

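```bash
python3 -m inch '[{"grip":0.8,"dx":-0.1,"dy":0.03,"dz":0.9,"rx":-0.02,"ry":-0.03,"rz":0.06},{"grip":0.8,"dx":-0.08,"dy":0,"dz":0.9,"rx":-0.02,"ry":-0.03,"rz":0.06},{"grip":0.8,"dx":0,"dy":0,"dz":0.9,"rx":-0.02,"ry":-0.03,"rz":0.06},{"grip":0.8,"dx":0,"dy":0,"dz":0.9,"rx":0,"ry":0,"rz":0},{"grip":0.8,"dx":0,"dy":0,"dz":0.7,"rx":0,"ry":0,"rz":0},{"grip":0.8,"dx":0,"dy":0,"dz":0.4,"rx":0,"ry":0,"rz":0},{"grip":0.8,"dx":0,"dy":0,"dz":0.2,"rx":0,"ry":0,"rz":0},{"grip":0.8,"dx":0,"dy":0,"dz":0,"rx":0,"ry":0,"rz":0}]';  python3 -c "
from h import *
s=snap('wrist','w8.png')
to(.396,-.326,.018,99.8)
"
```

```text
time: 17.23
tool_pos: [0.4013, -0.3262, 0.0266]
ee_rot: [3.136, 0.006, 1.742]
wrist_force: [0.9, -0.2, 0.2]
width: 0.0754
t 17.27 tcp [ 0.4015 -0.3264  0.027 ] rpy [179.64   0.38  99.83] w 0.0752 F [0.5 0.5 0.7]
shift units [ 0.06 -0.22  0.36]
turn units [0.07 0.08 0.01]
```

View pics/w8.png

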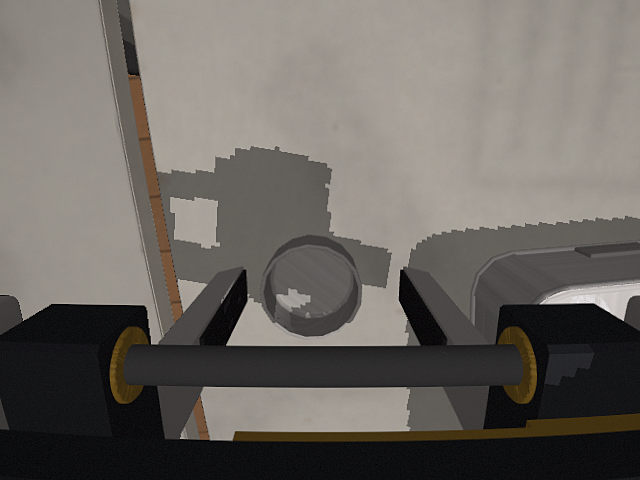

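```bash
python3 -m inch '[{"grip":0.8,"dx":0.03,"dy":-0.11,"dz":0.12,"rx":0.03,"ry":0.04,"rz":0},{"grip":0.8,"dx":0.03,"dy":-0.11,"dz":0.12,"rx":0.03,"ry":0.04,"rz":0},{"grip":0.8,"dx":0,"dy":0,"dz":0.08,"rx":0,"ry":0,"rz":0},{"grip":0.8,"dx":0,"dy":0,"dz":0,"rx":0,"ry":0,"rz":0}]';  python3 -c "
from h import *
s=snap('wrist','w9.png')
to(.396,-.326,.018,99.8)
o=robot.get_obs(); R=Rn.from_euler('xyz',o['ee_rot'])
for d in spotter.regions_of(s,'bowl')[:1]:
    m=d['pixels'];c=max(cv2.findContours(m.astype(np.uint8),0,1)[0],key=len)[:,0]
    print(d['extent'])
    (cx,cy),r=cv2.minEnclosingCircle((back(s,c,.018)[:,:2]*1e3).astype(np.float32)); print(cx,cy,r)
"
```

```text
time: 17.77
tool_pos: [0.3962, -0.3269, 0.0201]
ee_rot: [3.139, 0.002, 1.742]
wrist_force: [-0.0, -0.8, 0.6]
width: 0.0754
t 17.82 tcp [ 0.3962 -0.3269  0.0202] rpy [1.7985e+02 1.2000e-01 9.9810e+01] w 0.0753 F [-0.5 -0.6 -0.1]
shift units [ 0.04 -0.    0.09]
turn units [0.03 0.02 0.  ]
[271.2, 239.9, 371.3, 348.6]
396.91595458984375 -329.6225280761719 26.991134643554688
```

```bash
python3 -m inch '[{"grip":0.3,"dx":0,"dy":0,"dz":0.06,"rx":0,"ry":0,"rz":0},{"grip":0.3,"dx":0,"dy":0,"dz":0,"rx":0,"ry":0,"rz":0},{"grip":0.3,"dx":0,"dy":0,"dz":0,"rx":0,"ry":0,"rz":0},{"grip":0.3,"dx":0,"dy":0,"dz":0,"rx":0,"ry":0,"rz":0},{"grip":0.3,"dx":0,"dy":0,"dz":0,"rx":0,"ry":0,"rz":0}]';  python3 -c "
from h import *
s=snap('wrist','w10.png')
to(.396,-.326,.018,99.8)
"
```

```text
time: 18.5
tool_pos: [0.3964, -0.327, 0.0187]
ee_rot: [3.139, 0.002, 1.742]
wrist_force: [-0.4, -0.2, 0.3]
width: 0.0478
t 18.55 tcp [ 0.3965 -0.327   0.0187] rpy [1.7984e+02 1.4000e-01 9.9830e+01] w 0.0476 F [ 0.  -0.2 -1.2]
shift units [ 0.04 -0.01  0.03]
turn units [0.03 0.03 0.01]
```

View pics/w10.png

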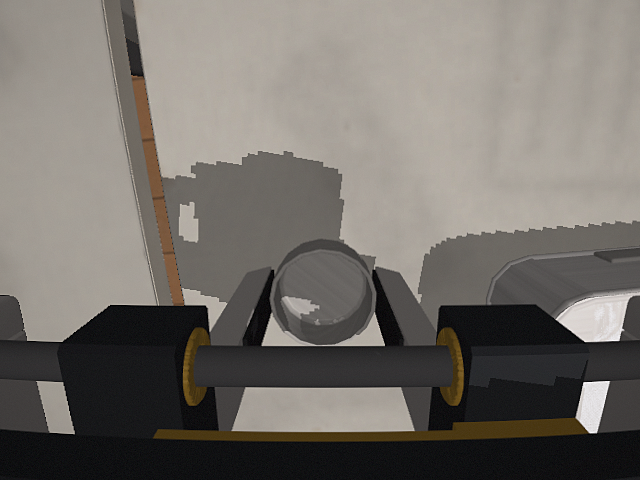

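```bash
python3 -m inch '[{"grip":0,"dx":0,"dy":0,"dz":-0.4,"rx":0,"ry":0,"rz":0},{"grip":0,"dx":0,"dy":0,"dz":-0.8,"rx":0,"ry":0,"rz":0},{"grip":0,"dx":0,"dy":0,"dz":-1,"rx":0,"ry":0,"rz":0},{"grip":0,"dx":0,"dy":0,"dz":-1,"rx":0,"ry":0,"rz":0},{"grip":0,"dx":0.3,"dy":0.3,"dz":-1,"rx":0,"ry":0,"rz":0},{"grip":0,"dx":0.5,"dy":0.5,"dz":-1,"rx":0,"ry":0,"rz":0},{"grip":0,"dx":0.7,"dy":0.8,"dz":-0.4,"rx":0,"ry":0,"rz":0},{"grip":0,"dx":0.7,"dy":1,"dz":0,"rx":0,"ry":0,"rz":0}]';  python3 -c "
from h import *
s=snap('wrist','w11.png')
to(.6746,-.0751,.15,99.8)
o=robot.get_obs(); R=Rn.from_euler('xyz',o['ee_rot']);print(R.inv().apply(back(s,[[325,291]],o['tool_pos'][2]+.005)-o['tool_pos']))
"
```

```text
time: 19.55
tool_pos: [0.4512, -0.2612, 0.1681]
ee_rot: [3.136, 0.005, 1.738]
wrist_force: [0.1, -0.3, -1.9]
width: 0.0478
t 19.6 tcp [ 0.4536 -0.2584  0.1679] rpy [1.7952e+02 1.3000e-01 9.9760e+01] w 0.0479 F [ 1.3  1.7 -0.4]
shift units [5.73 9.95 0.79]
turn units [ 0.1   0.03 -0.01]
[[-0.00066696 -0.00140886 -0.00501033]]
```

View pics/w11.png

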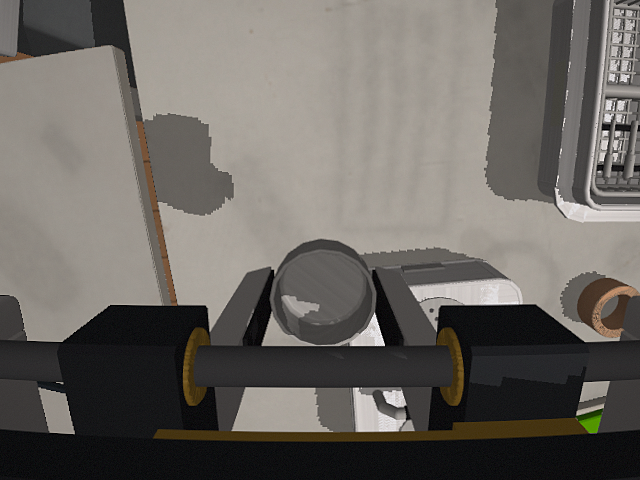

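```bash
python3 -m inch '[{"grip":0,"dx":0.55,"dy":1,"dz":0,"rx":0.05,"ry":0,"rz":0},{"grip":0,"dx":0.55,"dy":1,"dz":0,"rx":0.05,"ry":0,"rz":0},{"grip":0,"dx":0.55,"dy":1,"dz":0,"rx":0,"ry":0,"rz":0},{"grip":0,"dx":0.55,"dy":1,"dz":0,"rx":0,"ry":0,"rz":0},{"grip":0,"dx":0.55,"dy":1,"dz":0,"rx":0,"ry":0,"rz":0},{"grip":0,"dx":0.55,"dy":1,"dz":0,"rx":0,"ry":0,"rz":0},{"grip":0,"dx":0.55,"dy":1,"dz":0,"rx":0,"ry":0,"rz":0},{"grip":0,"dx":0.55,"dy":1,"dz":0,"rx":0,"ry":0,"rz":0},{"grip":0,"dx":0.55,"dy":0.9,"dz":0,"rx":0,"ry":0,"rz":0},{"grip":0,"dx":0.4,"dy":0.5,"dz":0,"rx":0,"ry":0,"rz":0},{"grip":0,"dx":0.2,"dy":0.2,"dz":0,"rx":0,"ry":0,"rz":0},{"grip":0,"dx":0,"dy":0,"dz":0,"rx":0,"ry":0,"rz":0}]';  python3 -c "
from h import *
to(.6746,-.0751,.1,99.8)
"
```

```text
time: 21.1
tool_pos: [0.6717, -0.0768, 0.1722]
ee_rot: [-3.141, 0.006, 1.742]
wrist_force: [-0.0, -0.7, -0.9]
width: 0.0478
t 21.1 tcp [ 0.6717 -0.0768  0.1722] rpy [-179.95    0.35   99.79] w 0.0478 F [-0.  -0.7 -0.9]
shift units [0.06 0.13 2.89]
turn units [-0.01  0.07 -0.  ]
```

```bash
python3 -m inch '[{"grip":0,"dx":0.03,"dy":0.07,"dz":0.7,"rx":0,"ry":0.04,"rz":0},{"grip":0,"dx":0.03,"dy":0.06,"dz":0.7,"rx":0,"ry":0.03,"rz":0},{"grip":0,"dx":0,"dy":0,"dz":0.6,"rx":0,"ry":0,"rz":0},{"grip":0,"dx":0,"dy":0,"dz":0,"rx":0,"ry":0,"rz":0},{"grip":0,"dx":0,"dy":0,"dz":0,"rx":0,"ry":0,"rz":0}]';  python3 -c "
from h import *
s=snap('wrist','w12.png'); snap('top','t12.png')
to(.6746,-.0751,.0257,99.8)
o=robot.get_obs()
c,si=np.cos(np.radians(9.8)),np.sin(np.radians(9.8))
b=(.681,-.112,9.8); bay=(b[0]-.0375*si,b[1]+.0375*c)
it=[(rect(*b,.122,.170,.066),(0,0,255)),(rect(*b,.106,.154,.058),(255,0,0)),(rect(*bay,9.8,.098,.071,.058),(0,255,0))]
draw(s,it,'ov12.png',(0,0,640,480),1.25)
"
```

```text
time: 21.72
tool_pos: [0.6724, -0.0768, 0.117]
ee_rot: [-3.137, -0.001, 1.739]
wrist_force: [0.4, -1.1, -1.7]
width: 0.0479
t 21.82 tcp [ 0.6725 -0.0767  0.1173] rpy [-1.7974e+02 -5.0000e-02  9.9640e+01] w 0.0478 F [-0.4  0.1 -0.6]
shift units [0.05 0.11 3.66]
turn units [-0.05 -0.01 -0.03]
```

View pics/ov12.png

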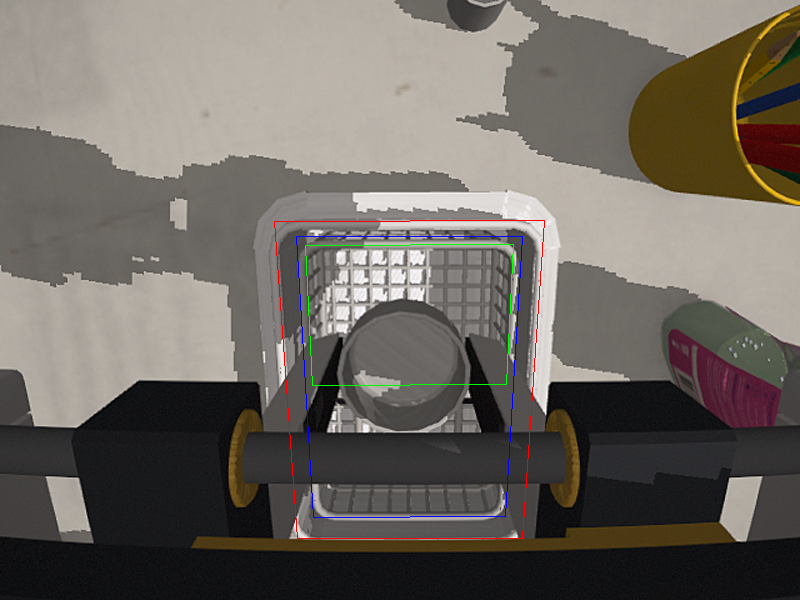

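View pics/t12.png

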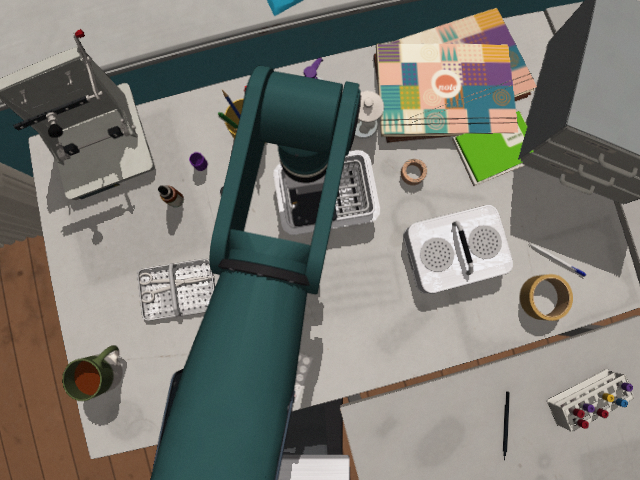

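```bash
python3 -m inch '[{"grip":0,"dx":0.03,"dy":0.06,"dz":0.4,"rx":-0.02,"ry":0,"rz":0},{"grip":0,"dx":0.03,"dy":0.06,"dz":0.5,"rx":-0.02,"ry":0,"rz":0},{"grip":0,"dx":0,"dy":0,"dz":0.5,"rx":0,"ry":0,"rz":0},{"grip":0,"dx":0,"dy":0,"dz":0.5,"rx":0,"ry":0,"rz":0},{"grip":0,"dx":0,"dy":0,"dz":0.5,"rx":0,"ry":0,"rz":0},{"grip":0,"dx":0,"dy":0,"dz":0.4,"rx":0,"ry":0,"rz":0},{"grip":0,"dx":0,"dy":0,"dz":0.3,"rx":0,"ry":0,"rz":0},{"grip":0,"dx":0,"dy":0,"dz":0,"rx":0,"ry":0,"rz":0}]';  python3 -c "
from h import *
s=snap('wrist','w13.png')
to(.6746,-.0751,.0257,99.8)
"
```

```text
time: 22.82
tool_pos: [0.6753, -0.0744, 0.034]
ee_rot: [-3.141, -0.001, 1.739]
wrist_force: [-0.0, 0.7, -0.6]
width: 0.0479
t 22.88 tcp [ 0.6756 -0.0745  0.0346] rpy [-1.7999e+02 -3.0000e-02  9.9650e+01] w 0.0478 F [-0.2 -0.8 -1.1]
shift units [-0.02 -0.04  0.36]
turn units [-0.   -0.01 -0.03]
```

View pics/w13.png

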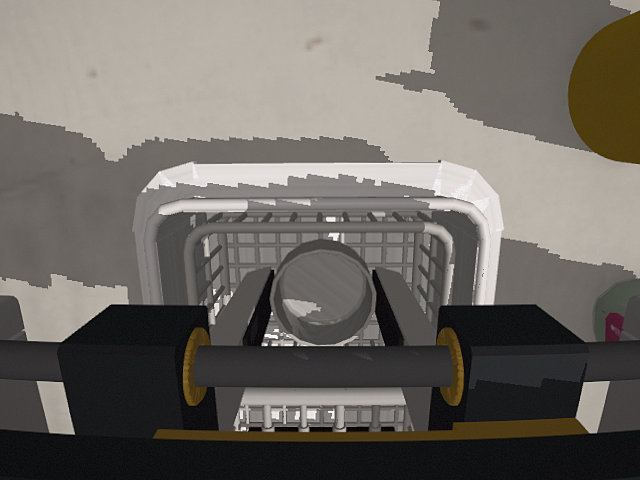

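```bash
python3 -m inch '[{"grip":0,"dx":-0.01,"dy":-0.02,"dz":0.15,"rx":0,"ry":0,"rz":0},{"grip":0,"dx":-0.01,"dy":-0.02,"dz":0.15,"rx":0,"ry":0,"rz":0},{"grip":0,"dx":0,"dy":0,"dz":0.06,"rx":0,"ry":0,"rz":0},{"grip":0,"dx":0,"dy":0,"dz":0,"rx":0,"ry":0,"rz":0}]';  python3 -c "
from h import *
to(.6746,-.0751,.0257,99.8)
"
```

```text
time: 23.38
tool_pos: [0.6757, -0.0754, 0.0269]
ee_rot: [3.139, 0.001, 1.739]
wrist_force: [-0.4, 0.4, -0.7]
width: 0.0475
t 23.38 tcp [ 0.6757 -0.0754  0.0269] rpy [1.7984e+02 3.0000e-02 9.9650e+01] w 0.0475 F [-0.4  0.4 -0.7]
shift units [ 0.02 -0.04  0.05]
turn units [ 0.03  0.01 -0.03]
```

Lower a hair, release by about 10 mm (opening 0.62), and rise.

```bash
python3 -m inch '[{"grip":0,"dx":0,"dy":0,"dz":0.06,"rx":0,"ry":0,"rz":0},{"grip":0,"dx":0,"dy":0,"dz":0,"rx":0,"ry":0,"rz":0},{"grip":0.61,"dx":0,"dy":0,"dz":0,"rx":0,"ry":0,"rz":0},{"grip":0.61,"dx":0,"dy":0,"dz":0,"rx":0,"ry":0,"rz":0},{"grip":0.61,"dx":0,"dy":0,"dz":-0.3,"rx":0,"ry":0,"rz":0},{"grip":0.61,"dx":0,"dy":0,"dz":-0.6,"rx":0,"ry":0,"rz":0},{"grip":0.61,"dx":0,"dy":0,"dz":-1,"rx":0,"ry":0,"rz":0},{"grip":0.61,"dx":0,"dy":0,"dz":-1,"rx":0,"ry":0,"rz":0},{"grip":0.61,"dx":0,"dy":0,"dz":-1,"rx":0,"ry":0,"rz":0},{"grip":0.61,"dx":0,"dy":0,"dz":-0.5,"rx":0,"ry":0,"rz":0}]';  python3 -c "
from h import *
s=snap('wrist','w14.png')
to(.677,.088,.12,99.8)
for d in spotter.regions_of(s,'bowl')[:2]:
    e=d['extent']; print(d['score'],e,back(s,[[(e[0]+e[2])/2,(e[1]+e[3])/2]],.02))
for d in spotter.regions_of(s,'beaker')[:2]:
    print(d['score'],d['extent'])
"
```

```text
time: 24.62
tool_pos: [0.6762, -0.0755, 0.1441]
ee_rot: [3.135, 0.002, 1.739]
wrist_force: [0.7, -0.4, 1.0]
width: 0.0573
t 24.68 tcp [ 0.6768 -0.0756  0.1456] rpy [1.7947e+02 1.7000e-01 9.9650e+01] w 0.0572 F [ 1.4 -0.4  1.2]
shift units [6.45 1.09 1.02]
turn units [ 0.11  0.03 -0.03]
0.61 [292.6, 204.2, 350.5, 270.2] [[ 0.67727587 -0.0800426   0.02      ]]
0.96 [346.4, 0.0, 397.8, 41.4]
```

View pics/w14.png

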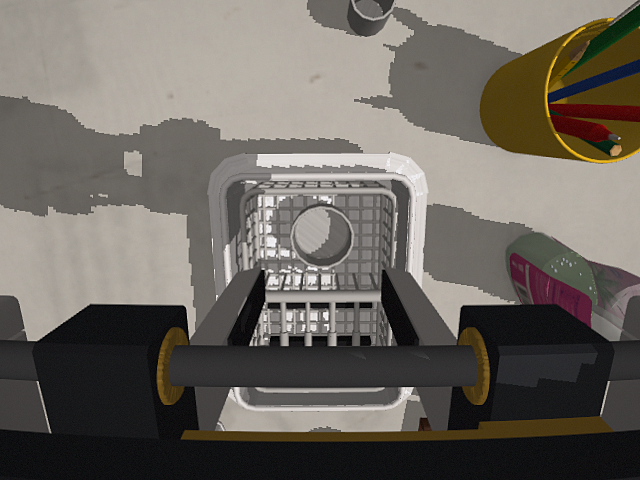

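```bash
python3 -m inch '[{"grip":0.61,"dx":0.69,"dy":0.21,"dz":0,"rx":0.05,"ry":0,"rz":-1},{"grip":0.61,"dx":0.69,"dy":0.21,"dz":0,"rx":0.05,"ry":0,"rz":-1},{"grip":0.61,"dx":0.69,"dy":0.21,"dz":0,"rx":0,"ry":0,"rz":-1},{"grip":0.61,"dx":0.61,"dy":0.38,"dz":0,"rx":0,"ry":0,"rz":-1},{"grip":0.61,"dx":0.61,"dy":0.38,"dz":0,"rx":0,"ry":0,"rz":-1},{"grip":0.61,"dx":0.61,"dy":0.38,"dz":0,"rx":0,"ry":0,"rz":-1},{"grip":0.61,"dx":0.49,"dy":0.53,"dz":0,"rx":0,"ry":0,"rz":-1},{"grip":0.61,"dx":0.49,"dy":0.53,"dz":0,"rx":0,"ry":0,"rz":-1},{"grip":0.61,"dx":0.4,"dy":0.4,"dz":0,"rx":0,"ry":0,"rz":-1},{"grip":0.61,"dx":0,"dy":0,"dz":0,"rx":0,"ry":0,"rz":0},{"grip":0.61,"dx":0,"dy":0,"dz":0,"rx":0,"ry":0,"rz":0}]';  python3 -c "
from h import *
s=snap('wrist','w15.png')
to(.676,.087,.038,145)
q=(.676,.087)
it=[(circ(*q,.03,.042),(0,0,255)),(circ(*q,.03,.0),(0,255,0))]
draw(s,it,'ov15.png',(0,0,640,480),1.25)
"
```

```text
time: 26.15
tool_pos: [0.6708, 0.0863, 0.1192]
ee_rot: [-3.118, -0.032, 2.547]
wrist_force: [0.4, 0.8, -0.5]
width: 0.0572
t 26.2 tcp [0.6708 0.0863 0.1192] rpy [-178.63   -1.84  145.92] w 0.0571 F [ 0.   0.6 -0. ]
shift units [-0.26  0.22  3.24]
turn units [-0.28 -0.37  0.19]
```

View pics/ov15.png

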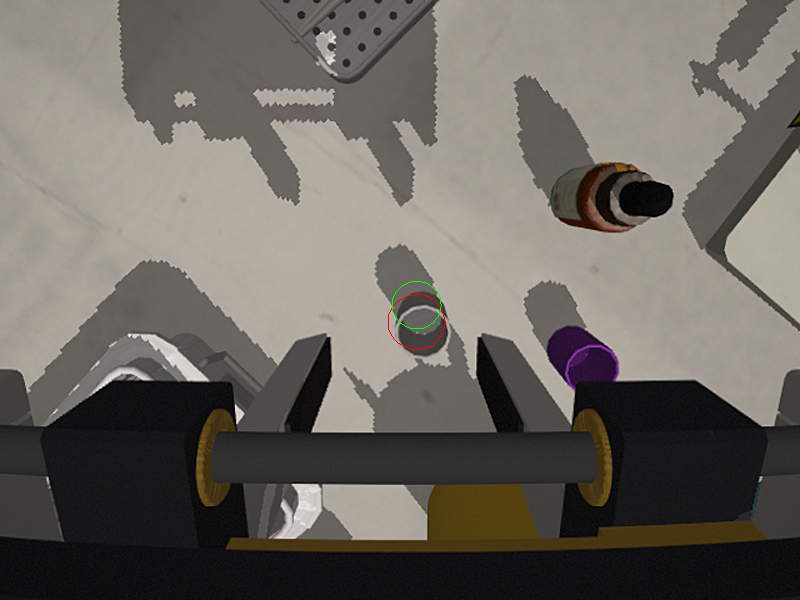

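```bash
python3 -m inch '[{"grip":0.61,"dx":-0.15,"dy":0.08,"dz":0.4,"rx":-0.14,"ry":-0.18,"rz":0.1},{"grip":0.61,"dx":-0.15,"dy":0.08,"dz":0.6,"rx":-0.14,"ry":-0.18,"rz":0.1},{"grip":0.61,"dx":-0.1,"dy":0.08,"dz":0.6,"rx":0,"ry":0,"rz":0},{"grip":0.61,"dx":0,"dy":0,"dz":0.3,"rx":0,"ry":0,"rz":0},{"grip":0.61,"dx":0,"dy":0,"dz":0,"rx":0,"ry":0,"rz":0},{"grip":0.61,"dx":0,"dy":0,"dz":0,"rx":0,"ry":0,"rz":0}]';  python3 -c "
from h import *
s=snap('wrist','w16.png')
to(.678,.086,.038,145)
q=(.678,.086)
it=[(circ(*q,.03,.042),(0,0,255)),(circ(*q,.03,.0),(0,255,0))]
draw(s,it,'ov16.png',(0,0,640,480),1.25)
"
```

```text
time: 26.95
tool_pos: [0.6827, 0.0822, 0.0696]
ee_rot: [3.142, 0.0, 2.523]
wrist_force: [-0.5, 0.2, 0.6]
width: 0.0573
t 27.0 tcp [0.6827 0.0822 0.0697] rpy [1.7999e+02 3.0000e-02 1.4455e+02] w 0.0574 F [ 0.1  0.1 -0.6]
shift units [0.24 0.01 1.27]
turn units [ 0.    0.01 -0.09]
```

View pics/ov16.png

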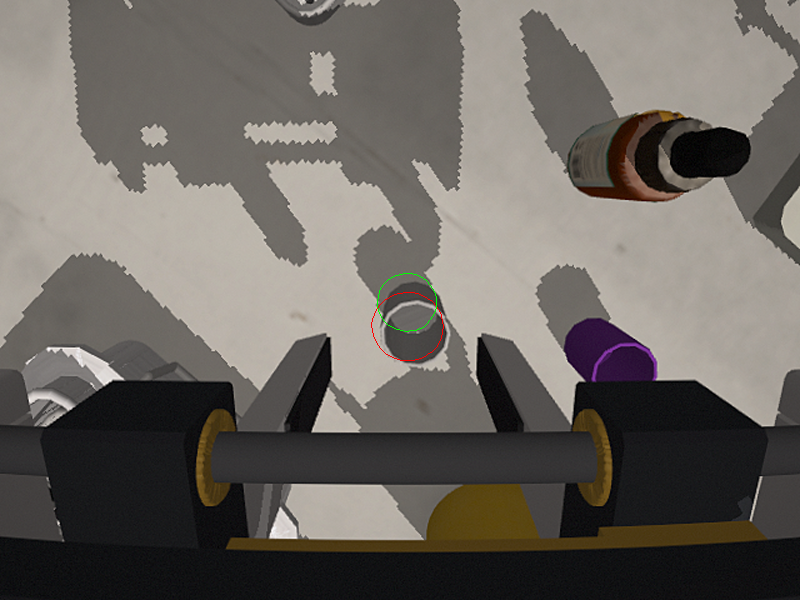

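```bash
python3 -m inch '[{"grip":0.61,"dx":0.06,"dy":0.03,"dz":0.5,"rx":0,"ry":0,"rz":0},{"grip":0.61,"dx":0.06,"dy":0.02,"dz":0.5,"rx":0,"ry":0,"rz":0},{"grip":0.61,"dx":0,"dy":0,"dz":0.2,"rx":0,"ry":0,"rz":0},{"grip":0.61,"dx":0,"dy":0,"dz":0,"rx":0,"ry":0,"rz":0}]';  python3 -c "
from h import *
s=snap('wrist','w17.png')
to(.681,.085,.038,145)
"
```

```text
time: 27.5
tool_pos: [0.6809, 0.0855, 0.0378]
ee_rot: [3.141, 0.001, 2.523]
wrist_force: [-0.3, -0.2, -0.6]
width: 0.0572
t 27.55 tcp [0.681  0.0855 0.0381] rpy [1.7997e+02 6.0000e-02 1.4457e+02] w 0.0572 F [ 0.7  0.5 -0.4]
shift units [-0.01 -0.02  0.01]
turn units [ 0.01  0.01 -0.09]
```

View pics/w17.png

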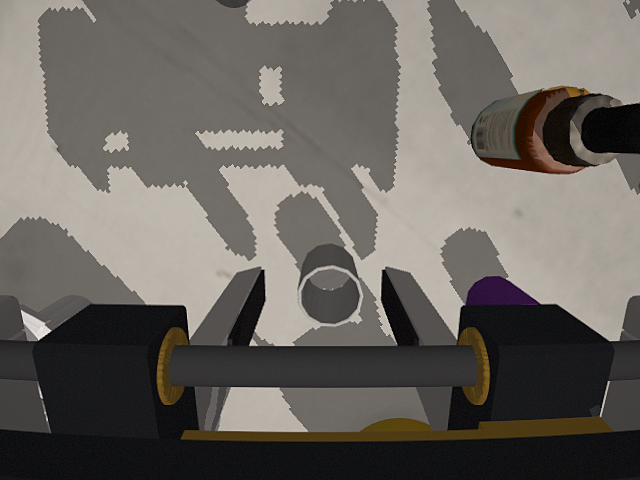

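```bash
python3 -m inch '[{"grip":0.61,"dx":-0.06,"dy":0.1,"dz":0,"rx":0,"ry":0,"rz":0},{"grip":0.2,"dx":0,"dy":0,"dz":0,"rx":0,"ry":0,"rz":0},{"grip":0.2,"dx":0,"dy":0,"dz":0,"rx":0,"ry":0,"rz":0},{"grip":0.2,"dx":0,"dy":0,"dz":0,"rx":0,"ry":0,"rz":0},{"grip":0.2,"dx":0,"dy":0,"dz":0,"rx":0,"ry":0,"rz":0},{"grip":0.2,"dx":0,"dy":0,"dz":0,"rx":0,"ry":0,"rz":0}]';  python3 -c "
from h import *
to(.681,.085,.038,145)
"
```

```text
time: 28.3
tool_pos: [0.6848, 0.0867, 0.0395]
ee_rot: [3.139, 0.003, 2.523]
wrist_force: [-0.2, 1.4, 0.3]
width: 0.0293
t 28.3 tcp [0.6848 0.0867 0.0395] rpy [1.7988e+02 1.7000e-01 1.4456e+02] w 0.0293 F [-0.2  1.4  0.3]
shift units [ 0.08 -0.14  0.06]
turn units [ 0.02  0.04 -0.09]
```

```bash
python3 -m inch '[{"grip":0,"dx":0,"dy":0,"dz":-0.3,"rx":0,"ry":0,"rz":0},{"grip":0,"dx":0,"dy":0,"dz":-0.8,"rx":0,"ry":0,"rz":0},{"grip":0,"dx":0,"dy":0,"dz":-1,"rx":0,"ry":0,"rz":0},{"grip":0,"dx":0,"dy":0,"dz":-1,"rx":0,"ry":0,"rz":0},{"grip":0,"dx":0,"dy":0,"dz":-1,"rx":0,"ry":0,"rz":0},{"grip":0,"dx":0,"dy":0,"dz":-0.4,"rx":0,"ry":0,"rz":0}]';  python3 -c "
from h import *
to(.6757,-.0754,.15,99.65)
s=snap('wrist','w18.png')
"
```

```text
time: 29.05
tool_pos: [0.6849, 0.0867, 0.1617]
ee_rot: [3.137, 0.006, 2.523]
wrist_force: [0.1, 0.7, -0.7]
width: 0.029
t 29.05 tcp [0.6849 0.0867 0.1617] rpy [179.74   0.36 144.56] w 0.029 F [ 0.1  0.7 -0.7]
shift units [-3.46 -5.5   0.46]
turn units [0.08 0.05 8.98]
```

View pics/w18.png

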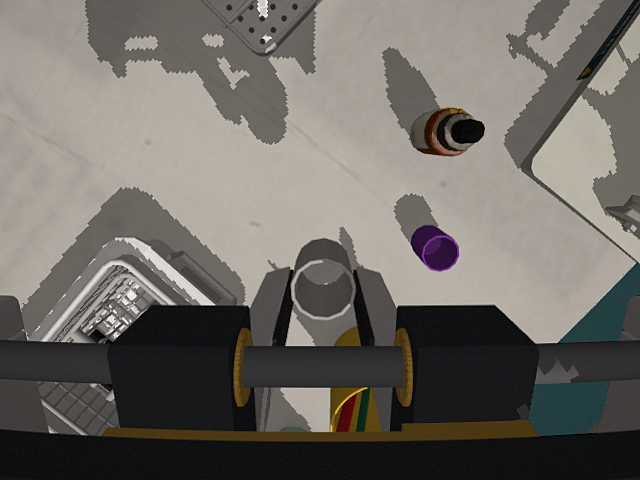

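```bash
python3 -m inch '[{"grip":0,"dx":-0.46,"dy":-0.55,"dz":0,"rx":0.04,"ry":0.03,"rz":1},{"grip":0,"dx":-0.46,"dy":-0.55,"dz":0,"rx":0.04,"ry":0.03,"rz":1},{"grip":0,"dx":-0.46,"dy":-0.55,"dz":0,"rx":0,"ry":0,"rz":1},{"grip":0,"dx":-0.59,"dy":-0.42,"dz":0,"rx":0,"ry":0,"rz":1},{"grip":0,"dx":-0.59,"dy":-0.42,"dz":0,"rx":0,"ry":0,"rz":1},{"grip":0,"dx":-0.59,"dy":-0.42,"dz":0,"rx":0,"ry":0,"rz":1},{"grip":0,"dx":-0.68,"dy":-0.25,"dz":0,"rx":0,"ry":0,"rz":1},{"grip":0,"dx":-0.6,"dy":-0.25,"dz":0,"rx":0,"ry":0,"rz":1},{"grip":0,"dx":-0.4,"dy":-0.2,"dz":0,"rx":0,"ry":0,"rz":0.9},{"grip":0,"dx":0,"dy":0,"dz":0,"rx":0,"ry":0,"rz":0},{"grip":0,"dx":0,"dy":0,"dz":0,"rx":0,"ry":0,"rz":0}]';  python3 -c "
from h import *
to(.6757,-.0754,.095,99.65)
"
```

```text
time: 30.48
tool_pos: [0.6765, -0.0696, 0.1554]
ee_rot: [-3.129, -0.002, 1.724]
wrist_force: [-0.1, -0.7, -0.5]
width: 0.029
t 30.48 tcp [ 0.6765 -0.0696  0.1554] rpy [-1.7926e+02 -1.4000e-01  9.8750e+01] w 0.029 F [-0.1 -0.7 -0.5]
shift units [-0.23 -0.03  2.41]
turn units [-0.15 -0.03 -0.18]
```

```bash
python3 -m inch '[{"grip":0,"dx":-0.12,"dy":-0.02,"dz":0.5,"rx":-0.08,"ry":-0.02,"rz":-0.09},{"grip":0,"dx":-0.11,"dy":-0.02,"dz":0.6,"rx":-0.07,"ry":-0.02,"rz":-0.09},{"grip":0,"dx":0,"dy":0,"dz":0.6,"rx":0,"ry":0,"rz":0},{"grip":0,"dx":0,"dy":0,"dz":0.3,"rx":0,"ry":0,"rz":0},{"grip":0,"dx":0,"dy":0,"dz":0,"rx":0,"ry":0,"rz":0},{"grip":0,"dx":0,"dy":0,"dz":0,"rx":0,"ry":0,"rz":0}]';  python3 -c "
from h import *
to(.6757,-.0754,.0485,99.65)
s=snap('wrist','w19.png')
q=(.6757,-.0754)
it=[(circ(*q,.048,.031),(0,0,255)),(circ(*q,.044,.031),(0,255,0))]
draw(s,it,'ov19.png',(0,0,640,480),1.25)
"
```

```text
time: 31.22
tool_pos: [0.6752, -0.074, 0.0997]
ee_rot: [-3.139, -0.0, 1.744]
wrist_force: [0.3, 0.6, -1.1]
width: 0.029
t 31.23 tcp [ 0.6752 -0.074   0.0997] rpy [-1.7988e+02 -3.0000e-02  9.9920e+01] w 0.029 F [ 0.3  0.6 -1.1]
shift units [-0.06  0.01  2.05]
turn units [-0.02 -0.01  0.05]
```

View pics/ov19.png

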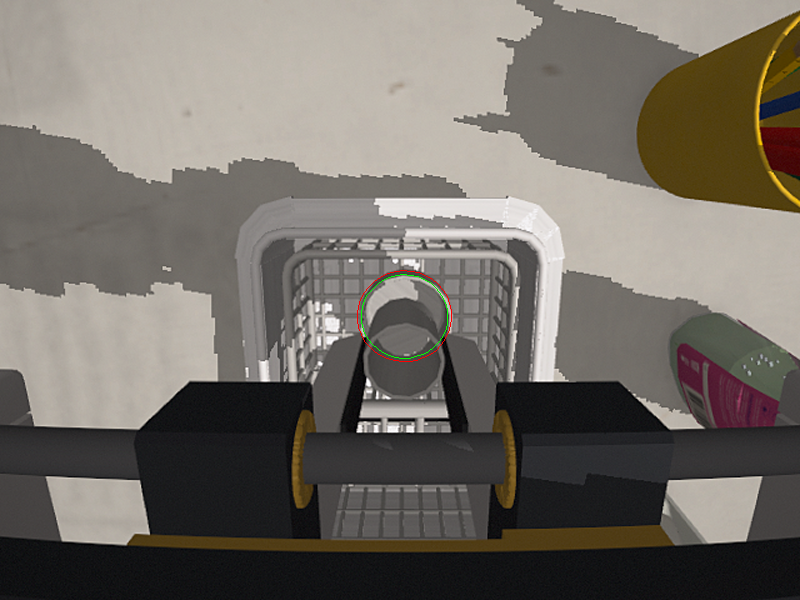

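```bash
python3 -m inch '[{"grip":0,"dx":-0.04,"dy":0.01,"dz":0.4,"rx":0,"ry":0,"rz":0},{"grip":0,"dx":-0.02,"dy":0,"dz":0.4,"rx":0,"ry":0,"rz":0},{"grip":0,"dx":0,"dy":0,"dz":0.4,"rx":0,"ry":0,"rz":0},{"grip":0,"dx":0,"dy":0,"dz":0.35,"rx":0,"ry":0,"rz":0},{"grip":0,"dx":0,"dy":0,"dz":0.2,"rx":0,"ry":0,"rz":0},{"grip":0,"dx":0,"dy":0,"dz":0,"rx":0,"ry":0,"rz":0},{"grip":0,"dx":0,"dy":0,"dz":0,"rx":0,"ry":0,"rz":0}]';  python3 -c "
from h import *
to(.6757,-.0754,.0485,99.65)
s=snap('wrist','w20.png')
"
```

```text
time: 32.15
tool_pos: [0.6761, -0.0756, 0.0534]
ee_rot: [-3.14, -0.0, 1.744]
wrist_force: [0.6, -0.3, -1.0]
width: 0.0289
t 32.15 tcp [ 0.6761 -0.0756  0.0534] rpy [-179.94   -0.     99.92] w 0.0289 F [ 0.6 -0.3 -1. ]
shift units [ 0.01 -0.01  0.2 ]
turn units [-0.01 -0.    0.05]
```

View pics/w20.png

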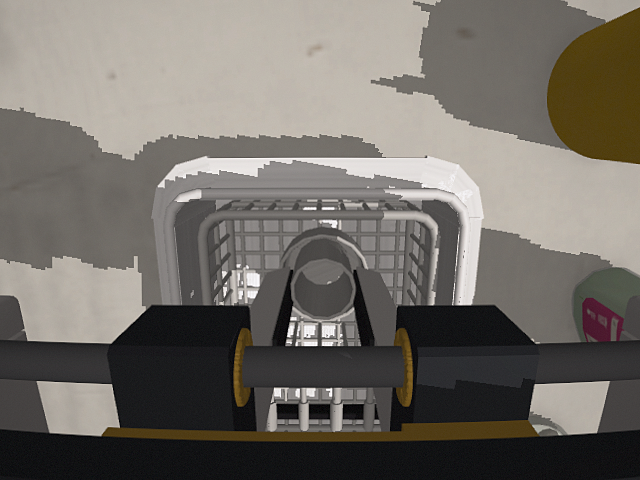

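Beaker is inside the bowl's ring. Lower the last 5 mm.

```bash
python3 -m inch '[{"grip":0,"dx":0,"dy":0,"dz":0.1,"rx":0,"ry":0,"rz":0},{"grip":0,"dx":0,"dy":0,"dz":0.08,"rx":0,"ry":0,"rz":0},{"grip":0,"dx":0,"dy":0,"dz":0.03,"rx":0,"ry":0,"rz":0},{"grip":0,"dx":0,"dy":0,"dz":0,"rx":0,"ry":0,"rz":0}]';  python3 -c "
from h import *
to(.6757,-.0754,.0485,99.65)
"
```

```text
time: 32.7
tool_pos: [0.6766, -0.0757, 0.0489]
ee_rot: [3.141, 0.001, 1.744]
wrist_force: [-0.3, -0.9, -0.7]
width: 0.0289
t 32.7 tcp [ 0.6766 -0.0757  0.0489] rpy [1.7997e+02 3.0000e-02 9.9920e+01] w 0.0289 F [-0.3 -0.9 -0.7]
shift units [ 0.02 -0.03  0.01]
turn units [0.01 0.01 0.05]
```

```bash
python3 -m inch '[{"grip":0,"dx":0,"dy":0,"dz":0.04,"rx":0,"ry":0,"rz":0},{"grip":0,"dx":0,"dy":0,"dz":0,"rx":0,"ry":0,"rz":0},{"grip":0.41,"dx":0,"dy":0,"dz":0,"rx":0,"ry":0,"rz":0},{"grip":0.41,"dx":0,"dy":0,"dz":0,"rx":0,"ry":0,"rz":0},{"grip":0.41,"dx":0,"dy":0,"dz":-0.3,"rx":0,"ry":0,"rz":0},{"grip":0.41,"dx":0,"dy":0,"dz":-0.7,"rx":0,"ry":0,"rz":0},{"grip":0.41,"dx":0,"dy":0,"dz":-1,"rx":0,"ry":0,"rz":0},{"grip":0.41,"dx":0,"dy":0,"dz":-1,"rx":0,"ry":0,"rz":0},{"grip":0.41,"dx":0,"dy":0,"dz":-0.8,"rx":0,"ry":0,"rz":0}]';  python3 -c "
from h import *
to(.486,.1905,.15,8.7)
s=snap('wrist','w21.png')
"
```

```text
time: 33.83
tool_pos: [0.6766, -0.0756, 0.1492]
ee_rot: [3.14, 0.001, 1.744]
wrist_force: [0.2, 0.1, -0.5]
width: 0.0388
t 33.83 tcp [ 0.6766 -0.0756  0.1492] rpy [1.7991e+02 5.0000e-02 9.9920e+01] w 0.0388 F [ 0.2  0.1 -0.5]
shift units [11.8  -5.67 -0.05]
turn units [ 2.000e-02 -1.000e-02  1.824e+01]
```

View pics/w21.png

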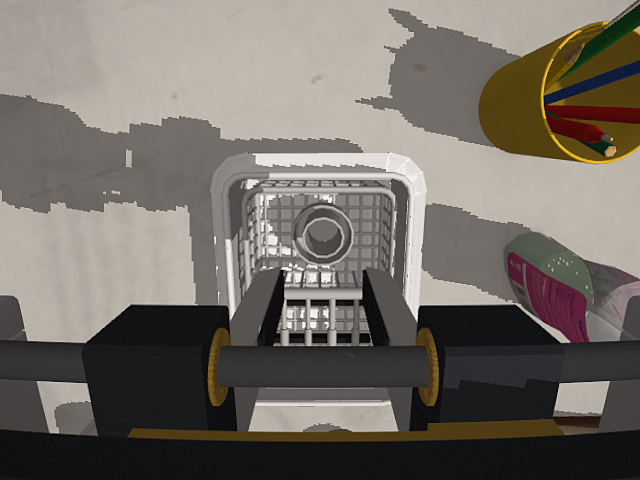

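```bash
python3 -m inch '[{"grip":0.5,"dx":0.55,"dy":-0.47,"dz":0,"rx":0,"ry":0,"rz":1},{"grip":0.5,"dx":0.55,"dy":-0.47,"dz":0,"rx":0,"ry":0,"rz":1},{"grip":0.5,"dx":0.55,"dy":-0.47,"dz":0,"rx":0,"ry":0,"rz":1},{"grip":0.5,"dx":0.55,"dy":-0.47,"dz":0,"rx":0,"ry":0,"rz":1},{"grip":0.5,"dx":0.55,"dy":-0.47,"dz":0,"rx":0,"ry":0,"rz":1},{"grip":0.5,"dx":0.55,"dy":-0.47,"dz":0,"rx":0,"ry":0,"rz":1},{"grip":0.5,"dx":0.24,"dy":-0.69,"dz":0,"rx":0,"ry":0,"rz":1},{"grip":0.5,"dx":0.24,"dy":-0.69,"dz":0,"rx":0,"ry":0,"rz":1},{"grip":0.5,"dx":0.24,"dy":-0.69,"dz":0,"rx":0,"ry":0,"rz":1},{"grip":0.5,"dx":0.24,"dy":-0.69,"dz":0,"rx":0,"ry":0,"rz":1},{"grip":0.5,"dx":0.24,"dy":-0.69,"dz":0,"rx":0,"ry":0,"rz":1},{"grip":0.5,"dx":0.24,"dy":-0.69,"dz":0,"rx":0,"ry":0,"rz":1}]';  python3 -c "
from h import *
to(.486,.1905,.15,8.7)
s=snap('top','t22.png')
"
```

```text
time: 35.38
tool_pos: [0.5474, 0.0995, 0.1632]
ee_rot: [3.122, -0.02, 0.659]
wrist_force: [0.1, 0.4, -0.9]
width: 0.0469
t 35.38 tcp [0.5474 0.0995 0.1632] rpy [178.89  -1.12  37.77] w 0.0469 F [ 0.1  0.4 -0.9]
shift units [ 0.28 -4.39  0.45]
turn units [ 0.16 -0.28  5.81]
```

```bash
python3 -m inch '[{"grip":0.5,"dx":-0.14,"dy":-0.72,"dz":0,"rx":0.03,"ry":-0.05,"rz":0.97},{"grip":0.5,"dx":-0.14,"dy":-0.72,"dz":0,"rx":0.03,"ry":-0.05,"rz":0.97},{"grip":0.5,"dx":-0.14,"dy":-0.72,"dz":0,"rx":0.03,"ry":-0.05,"rz":0.97},{"grip":0.5,"dx":-0.14,"dy":-0.72,"dz":0,"rx":0.03,"ry":-0.05,"rz":0.97},{"grip":0.5,"dx":-0.14,"dy":-0.72,"dz":0,"rx":0.03,"ry":-0.05,"rz":0.97},{"grip":0.5,"dx":-0.14,"dy":-0.72,"dz":0,"rx":0.03,"ry":-0.05,"rz":0.97},{"grip":0.5,"dx":0,"dy":0,"dz":0,"rx":0,"ry":0,"rz":0},{"grip":0.5,"dx":0,"dy":0,"dz":0,"rx":0,"ry":0,"rz":0}]';  python3 -c "
from h import *
s=snap('wrist','w22.png')
to(.486,.1905,.029,8.7)
k=(.486,.1905,8.7)
it=[(rect(*k,.106,.154,.012),(0,0,255)),(rect(*k,.106,.154,.0),(0,255,0)),(rect(*k,.1,.0,.034),(255,0,0))]
draw(s,it,'ov22.png',(0,0,640,480),1.25)
"
```

```text
time: 36.42
tool_pos: [0.4826, 0.1895, 0.1673]
ee_rot: [-3.14, -0.006, 0.146]
wrist_force: [-0.5, -0.6, -0.7]
width: 0.0469
t 36.48 tcp [0.4826 0.1895 0.1673] rpy [-179.9    -0.34    8.34] w 0.0471 F [-0.9 -0.6 -0.7]
shift units [ 0.11 -0.01  5.53]
turn units [-0.02 -0.07 -0.07]
```

View pics/ov22.png

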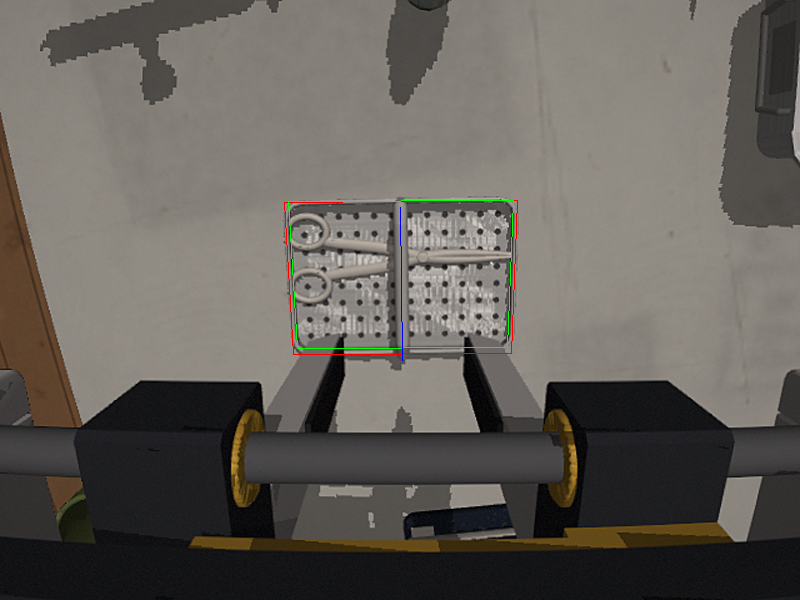

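View pics/t22.png

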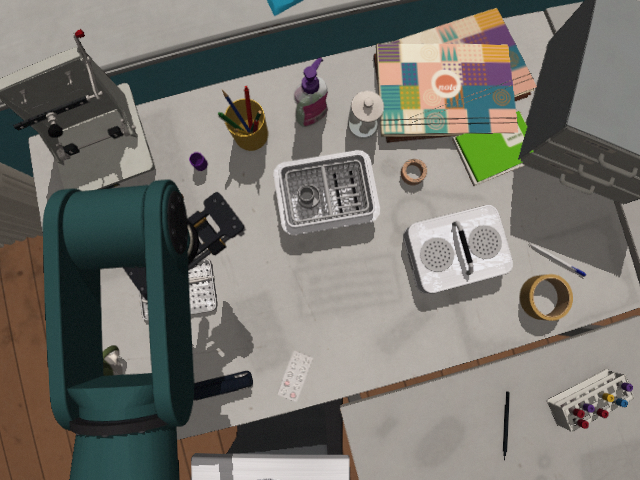

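```bash
python3 -m inch '[{"grip":0.4,"dx":0.06,"dy":-0.04,"dz":0.9,"rx":-0.01,"ry":-0.03,"rz":-0.03},{"grip":0.4,"dx":0.05,"dy":-0.03,"dz":0.9,"rx":-0.01,"ry":-0.03,"rz":-0.03},{"grip":0.4,"dx":0,"dy":0,"dz":0.9,"rx":0,"ry":0,"rz":0},{"grip":0.4,"dx":0,"dy":0,"dz":0.9,"rx":0,"ry":0,"rz":0},{"grip":0.4,"dx":0,"dy":0,"dz":0.6,"rx":0,"ry":0,"rz":0},{"grip":0.4,"dx":0,"dy":0,"dz":0.4,"rx":0,"ry":0,"rz":0},{"grip":0.4,"dx":0,"dy":0,"dz":0.2,"rx":0,"ry":0,"rz":0},{"grip":0.4,"dx":0,"dy":0,"dz":0,"rx":0,"ry":0,"rz":0}]';  python3 -c "
from h import *
s=snap('wrist','w23.png')
to(.486,.192,.031,8.7)
"
```

```text
time: 37.48
tool_pos: [0.4899, 0.1877, 0.046]
ee_rot: [3.14, -0.007, 0.151]
wrist_force: [-0.4, -0.0, -0.2]
width: 0.0376
t 37.52 tcp [0.4901 0.1878 0.0463] rpy [179.93  -0.42   8.67] w 0.0378 F [-0.4  0.4 -0.4]
shift units [-0.14 -0.19  0.61]
turn units [ 0.01 -0.08 -0.01]
```

View pics/w23.png

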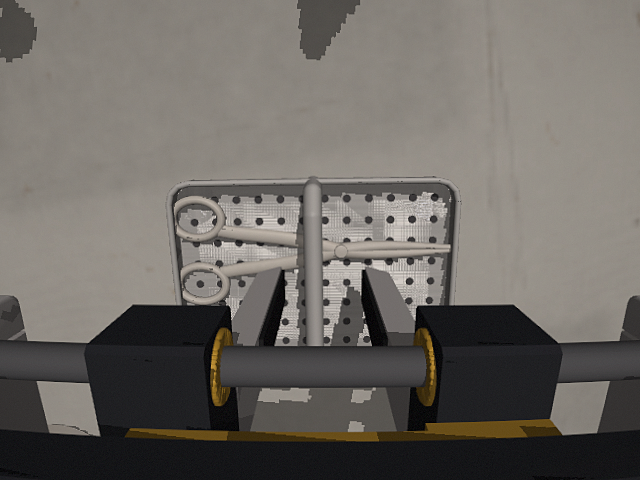

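```bash
python3 -m inch '[{"grip":0.4,"dx":-0.07,"dy":-0.1,"dz":0.2,"rx":0,"ry":-0.04,"rz":0},{"grip":0.4,"dx":-0.07,"dy":-0.09,"dz":0.2,"rx":0,"ry":-0.04,"rz":0},{"grip":0.4,"dx":0,"dy":0,"dz":0.2,"rx":0,"ry":0,"rz":0},{"grip":0.4,"dx":0,"dy":0,"dz":0,"rx":0,"ry":0,"rz":0},{"grip":0,"dx":0,"dy":0,"dz":0,"rx":0,"ry":0,"rz":0},{"grip":0,"dx":0,"dy":0,"dz":0,"rx":0,"ry":0,"rz":0},{"grip":0,"dx":0,"dy":0,"dz":0,"rx":0,"ry":0,"rz":0},{"grip":0,"dx":0,"dy":0,"dz":0,"rx":0,"ry":0,"rz":0}]';  python3 -c "
from h import *
to(.486,.192,.031,8.7)
"
```

```text
time: 38.52
tool_pos: [0.4868, 0.1928, 0.032]
ee_rot: [3.141, -0.003, 0.152]
wrist_force: [0.4, 0.1, -0.4]
width: 0.0083
t 38.52 tcp [0.4868 0.1928 0.032 ] rpy [179.96  -0.18   8.7 ] w 0.0083 F [ 0.4  0.1 -0.4]
shift units [-0.04  0.03  0.04]
turn units [ 0.01 -0.04 -0.  ]
```

```bash
python3 -m inch '[{"grip":0,"dx":0,"dy":0,"dz":-0.2,"rx":0,"ry":0,"rz":0},{"grip":0,"dx":0,"dy":0,"dz":-0.5,"rx":0,"ry":0,"rz":0},{"grip":0,"dx":0,"dy":0,"dz":-0.8,"rx":0,"ry":0,"rz":0},{"grip":0,"dx":0,"dy":0,"dz":-1,"rx":0,"ry":0,"rz":0},{"grip":0,"dx":0,"dy":0,"dz":-1,"rx":0,"ry":0,"rz":0},{"grip":0,"dx":0,"dy":0,"dz":-0.8,"rx":0,"ry":0,"rz":0},{"grip":0,"dx":0,"dy":0,"dz":-0.4,"rx":0,"ry":0,"rz":0},{"grip":0,"dx":0,"dy":0,"dz":0,"rx":0,"ry":0,"rz":0}]';  python3 -c "
from h import *
s=snap('wrist','w24.png')
to(.681,-.112,.15,9.8)
o=robot.get_obs(); R=Rn.from_euler('xyz',o['ee_rot']); z=o['tool_pos'][2]
for px,h in (([320,182],-.020),([170,240],-.02),([460,240],-.02),([320,230],.0065)):
    print(R.inv().apply(back(s,[px],z+h)[0]-o['tool_pos'])*1e3)
"
```

```text
time: 39.52
tool_pos: [0.4854, 0.1926, 0.1555]
ee_rot: [3.141, -0.002, 0.152]
wrist_force: [-0.3, -0.1, -1.6]
width: 0.0075
t 39.58 tcp [0.485  0.1926 0.1548] rpy [ 1.7995e+02 -3.0000e-02  8.7000e+00] w 0.0081 F [-0.   0.3 -1.5]
shift units [ 5.91 13.23  0.21]
turn units [ 0.01 -0.01 -0.22]
[50.36652038  0.22050642 20.03073117]
[ 21.53265068 -75.8341871   19.94862437]
[21.3401659  70.96180334 20.07324723]
[32.34599754  0.34217807 -6.48010417]
```

View pics/w24.png

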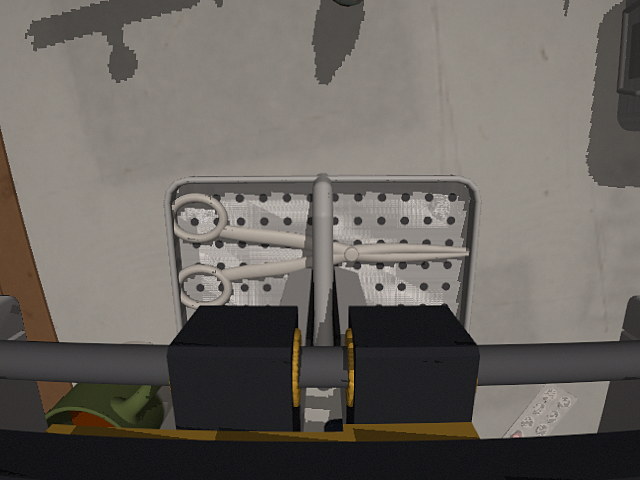

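```bash
python3 -m inch '[{"grip":0,"dx":0.2,"dy":0.4,"dz":0,"rx":0,"ry":0,"rz":0},{"grip":0,"dx":0.3,"dy":0.7,"dz":0,"rx":0,"ry":0,"rz":0},{"grip":0,"dx":0.45,"dy":1,"dz":0,"rx":0,"ry":0,"rz":0},{"grip":0,"dx":0.45,"dy":1,"dz":0,"rx":0,"ry":0,"rz":0},{"grip":0,"dx":0.45,"dy":1,"dz":0,"rx":0,"ry":0,"rz":0},{"grip":0,"dx":0.45,"dy":1,"dz":0,"rx":0,"ry":0,"rz":-0.05},{"grip":0,"dx":0.45,"dy":1,"dz":0,"rx":0,"ry":0,"rz":-0.05},{"grip":0,"dx":0.45,"dy":1,"dz":0,"rx":0,"ry":0,"rz":-0.05},{"grip":0,"dx":0.45,"dy":1,"dz":0,"rx":0,"ry":0,"rz":-0.05},{"grip":0,"dx":0.45,"dy":1,"dz":0,"rx":0,"ry":0,"rz":0},{"grip":0,"dx":0.45,"dy":0.9,"dz":0,"rx":0,"ry":0,"rz":0},{"grip":0,"dx":0.4,"dy":0.7,"dz":0,"rx":0,"ry":0,"rz":0}]';  python3 -c "
from h import *
to(.682,-.112,.14,9.8)
"
```

```text
time: 41.08
tool_pos: [0.6528, -0.0762, 0.1412]
ee_rot: [3.139, 0.019, 0.162]
wrist_force: [0.0, 0.6, -2.4]
width: 0.0078
t 41.08 tcp [ 0.6528 -0.0762  0.1412] rpy [179.84   1.12   9.26] w 0.0078 F [ 0.   0.6 -2.4]
shift units [0.92 1.6  0.04]
turn units [ 0.03  0.22 -0.11]
```

```bash
python3 -m inch '[{"grip":0,"dx":0.3,"dy":0.5,"dz":0,"rx":0.01,"ry":0.08,"rz":-0.04},{"grip":0,"dx":0.25,"dy":0.45,"dz":0,"rx":0.01,"ry":0.08,"rz":-0.04},{"grip":0,"dx":0.15,"dy":0.3,"dz":0,"rx":0.01,"ry":0.06,"rz":-0.03},{"grip":0,"dx":0.08,"dy":0.15,"dz":0,"rx":0,"ry":0,"rz":0},{"grip":0,"dx":0,"dy":0,"dz":0,"rx":0,"ry":0,"rz":0},{"grip":0,"dx":0,"dy":0,"dz":0,"rx":0,"ry":0,"rz":0}]';  python3 -c "
from h import *
s=snap('wrist','w25.png');to(.682,-.112,.09,9.8)
o=robot.get_obs(); R=Rn.from_euler('xyz',o['ee_rot']);
"
```

```text
time: 41.82
tool_pos: [0.6782, -0.1119, 0.1383]
ee_rot: [-3.14, 0.003, 0.17]
wrist_force: [0.4, -0.0, -2.2]
width: 0.0079
t 41.88 tcp [ 0.6782 -0.1118  0.1383] rpy [-179.89    0.19    9.72] w 0.0082 F [-0.2 -0.1 -2.6]
shift units [0.15 0.04 1.93]
turn units [-0.02  0.04 -0.02]
```

View pics/w25.png

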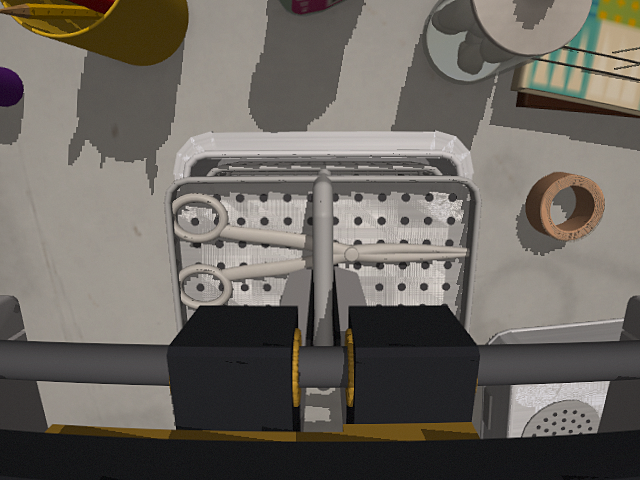

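```bash
python3 -m inch '[{"grip":0,"dx":0.08,"dy":0.02,"dz":0.3,"rx":-0.01,"ry":0.02,"rz":-0.02},{"grip":0,"dx":0.07,"dy":0.02,"dz":0.4,"rx":-0.01,"ry":0.02,"rz":0},{"grip":0,"dx":0,"dy":0,"dz":0.4,"rx":0,"ry":0,"rz":0},{"grip":0,"dx":0,"dy":0,"dz":0.1,"rx":0,"ry":0,"rz":0},{"grip":0,"dx":0,"dy":0,"dz":0,"rx":0,"ry":0,"rz":0},{"grip":0,"dx":0,"dy":0,"dz":0,"rx":0,"ry":0,"rz":0}]';  python3 -c "
from h import *
s=snap('wrist','w26.png');to(.682,-.112,.09,9.8)
im=cv2.imread('pics/w26.png')[110:350,130:520]; cv2.imwrite('pics/w26c.png',cv2.resize(im,None,fx=2,fy=2))
"
```

```text
time: 42.62
tool_pos: [0.6816, -0.111, 0.1053]
ee_rot: [-3.141, 0.001, 0.173]
wrist_force: [-0.1, 0.1, -3.0]
width: 0.0078
t 42.67 tcp [ 0.6816 -0.1111  0.1054] rpy [-1.7995e+02  7.0000e-02  9.9100e+00] w 0.008 F [-0.   0.2 -1.9]
shift units [0.01 0.04 0.62]
turn units [-0.01  0.01  0.02]
```

View pics/w26c.png

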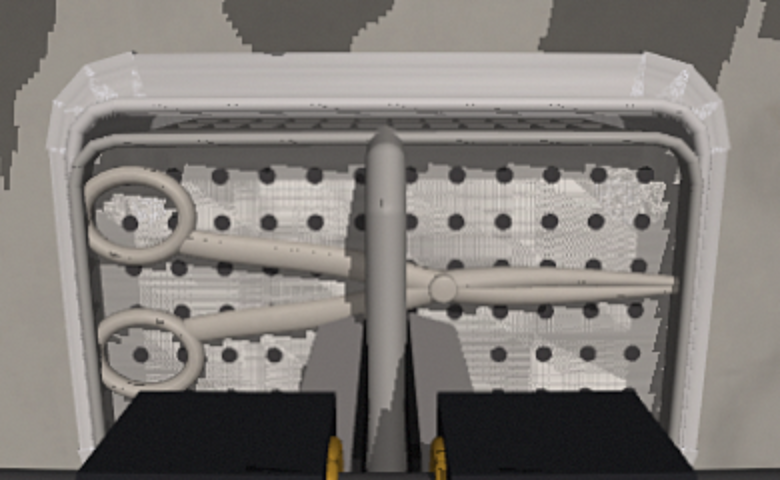

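```bash
python3 -m inch '[{"grip":0,"dx":0,"dy":0.02,"dz":0.2,"rx":0,"ry":0,"rz":0.02},{"grip":0,"dx":0,"dy":0.02,"dz":0.2,"rx":0,"ry":0,"rz":0},{"grip":0,"dx":0,"dy":0,"dz":0.15,"rx":0,"ry":0,"rz":0},{"grip":0,"dx":0,"dy":0,"dz":0.05,"rx":0,"ry":0,"rz":0},{"grip":0,"dx":0,"dy":0,"dz":0,"rx":0,"ry":0,"rz":0}]';  python3 -c "
from h import *
s=snap('wrist','w27.png');to(.682,-.112,.09,9.8)
"
```

```text
time: 43.3
tool_pos: [0.6821, -0.1123, 0.0902]
ee_rot: [-3.141, -0.0, 0.171]
wrist_force: [0.4, -0.1, -2.7]
width: 0.0078
t 43.35 tcp [ 0.6821 -0.1123  0.0902] rpy [-179.99   -0.      9.79] w 0.0078 F [-0.1 -0.  -1.6]
shift units [-0.   -0.01  0.01]
turn units [-0. -0. -0.]
```

View pics/w27.png

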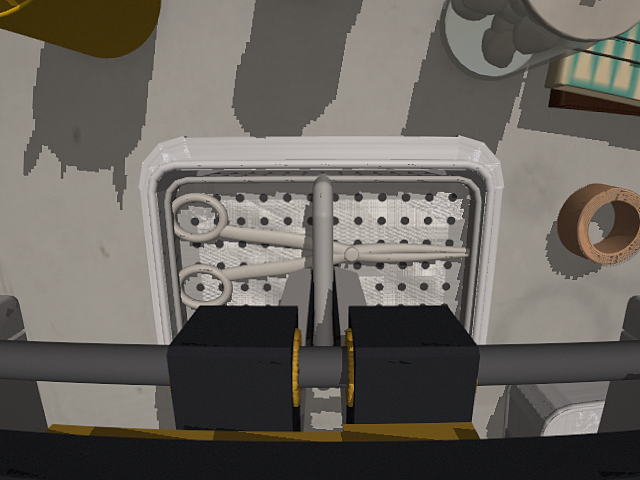

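```bash
python3 -m inch '[{"grip":0,"dx":0,"dy":0,"dz":0.06,"rx":0,"ry":0,"rz":0},{"grip":0,"dx":0,"dy":0,"dz":0.04,"rx":0,"ry":0,"rz":0},{"grip":0,"dx":0,"dy":0,"dz":0,"rx":0,"ry":0,"rz":0}]';  python3 -c "
from h import *
to(.682,-.112,.09,9.8)
"
```

```text
time: 43.72
tool_pos: [0.6825, -0.1124, 0.0901]
ee_rot: [3.141, -0.002, 0.171]
wrist_force: [-0.6, 0.7, -1.3]
width: 0.0078
t 43.73 tcp [ 0.6825 -0.1124  0.0901] rpy [ 1.7996e+02 -1.2000e-01  9.8000e+00] w 0.0078 F [-0.6  0.7 -1.3]
shift units [-0.02 -0.02  0.01]
turn units [ 0.01 -0.02 -0.  ]
```

```bash
python3 -m inch '[{"grip":0.35,"dx":0,"dy":0,"dz":0,"rx":0,"ry":0,"rz":0},{"grip":0.35,"dx":0,"dy":0,"dz":0,"rx":0,"ry":0,"rz":0},{"grip":0.35,"dx":0,"dy":0,"dz":-0.3,"rx":0,"ry":0,"rz":0},{"grip":0.35,"dx":0,"dy":0,"dz":-0.7,"rx":0,"ry":0,"rz":0},{"grip":0.35,"dx":0,"dy":0,"dz":-1,"rx":0,"ry":0,"rz":0},{"grip":0.35,"dx":-0.5,"dy":0,"dz":-1,"rx":0,"ry":0,"rz":0},{"grip":0.35,"dx":-1,"dy":0.3,"dz":-1,"rx":0,"ry":0,"rz":0},{"grip":0.35,"dx":-1,"dy":0.5,"dz":0,"rx":0,"ry":0,"rz":0},{"grip":0.35,"dx":-1,"dy":0.8,"dz":0,"rx":0,"ry":0,"rz":0},{"grip":0.35,"dx":-0.5,"dy":0.5,"dz":0,"rx":0,"ry":0,"rz":0}]';  python3 -c "
from h import *
s=snap('wrist','w28.png');to(.564,-.368,.19,13)
s=snap('scene','s28.png')
"
```

```text
time: 44.98
tool_pos: [0.5944, -0.1825, 0.2046]
ee_rot: [3.133, -0.017, 0.174]
wrist_force: [-0.5, 0.5, 0.5]
width: 0.0333
t 45.02 tcp [ 0.5936 -0.1842  0.2046] rpy [179.44  -0.91   9.88] w 0.0329 F [-0.3 -0.7  0.2]
shift units [-2.44  7.03  0.61]
turn units [ 0.12 -0.18 -0.62]
```

View pics/w28.png

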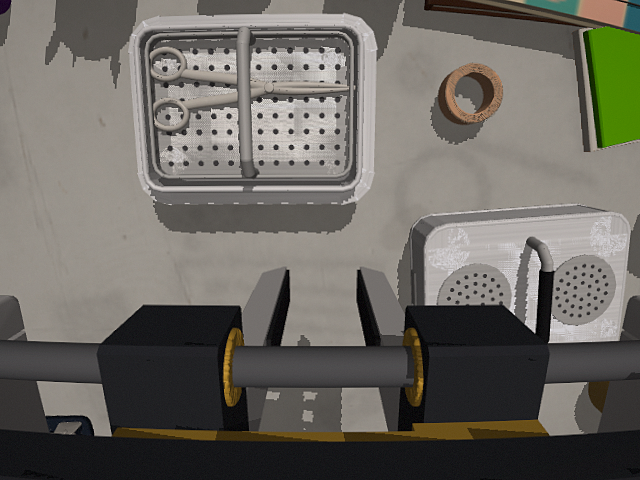

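View pics/s28.png

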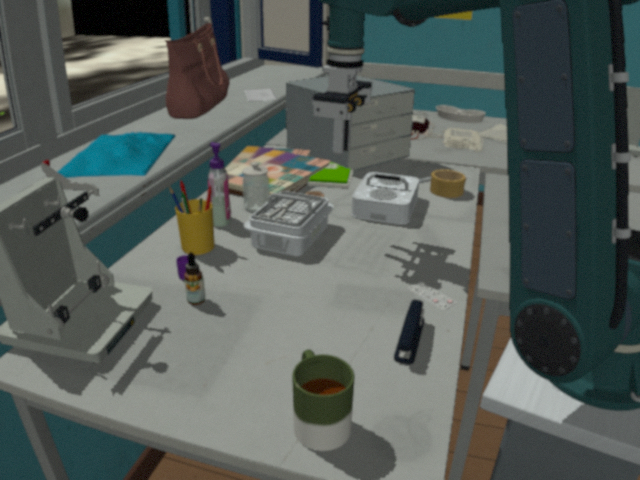

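```bash
python3 -m inch '[{"grip":0.35,"dx":-0.4,"dy":1,"dz":0,"rx":0.04,"ry":-0.06,"rz":-0.2},{"grip":0.35,"dx":-0.4,"dy":1,"dz":0,"rx":0.04,"ry":-0.06,"rz":-0.2},{"grip":0.35,"dx":-0.4,"dy":1,"dz":0,"rx":0.04,"ry":-0.06,"rz":-0.2},{"grip":0.35,"dx":-0.4,"dy":1,"dz":0,"rx":0,"ry":0,"rz":0},{"grip":0.4,"dx":-0.4,"dy":1,"dz":0,"rx":0,"ry":0,"rz":0},{"grip":0.4,"dx":-0.2,"dy":0.8,"dz":0,"rx":0,"ry":0,"rz":0},{"grip":0.4,"dx":0,"dy":0.5,"dz":0,"rx":0,"ry":0,"rz":0},{"grip":0.4,"dx":0,"dy":0,"dz":0,"rx":0,"ry":0,"rz":0},{"grip":0.4,"dx":0,"dy":0,"dz":0,"rx":0,"ry":0,"rz":0}]';  python3 -c "
from h import *
s=snap('wrist','w29.png');to(.564,-.368,.19,13)
t=snap('top','t29.png')
k=(.5644,-.3678,13)
it=[(rect(*k,.14,.188,.053),(0,0,255)),(rect(*k,.14,.188,.0),(0,255,0)),(rect(*k,.08,.0,.079),(255,0,0))]
draw(s,it,'ov29.png',(0,0,640,480),1.25)
"
```

```text
time: 46.2
tool_pos: [0.5803, -0.3467, 0.202]
ee_rot: [-3.133, -0.004, 0.236]
wrist_force: [0.5, -0.6, 0.1]
width: 0.0375
t 46.25 tcp [ 0.5803 -0.3467  0.202 ] rpy [-179.52   -0.22   13.51] w 0.0376 F [-0.3  0.8  0. ]
shift units [-0.83  0.68  0.47]
turn units [-0.1  -0.04  0.1 ]
```

View pics/ov29.png

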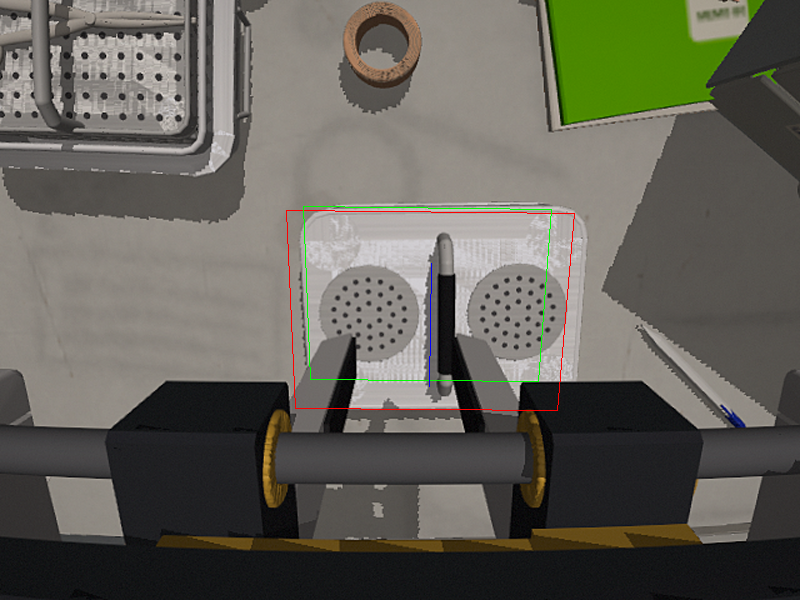

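View pics/t29.png

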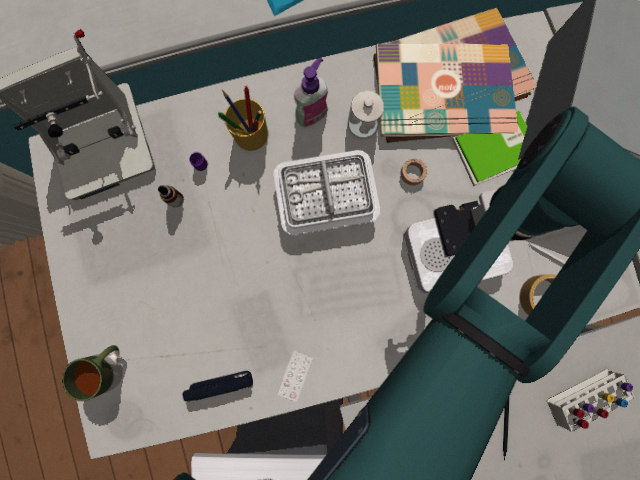

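Run:
```python
from h import *
s=snap('wrist'); 
g=cv2.cvtColor(s['frame'],cv2.COLOR_RGB2GRAY)
pts=[]
for r in range(222,296,4):
    row=g[r,340:372]; c=np.where(row<45)[0]
    if len(c)>5 : pts.append([340+(c.min()+c.max())/2,r]); 
print(np.array(pts).tolist())
P=back(s,pts,.079); print(P[[0,-1]].round(4),P.mean(0))
d=P[0]-P[-1]; print('yaw',np.degrees(np.arctan2(d[1],d[0])))
for px in ([444/1.25,233/1.25],[446/1.25,397/1.25]): print(back(s,[px],.079).round(4))
# front and side edges
for d in spotter.regions_of(s,'box_lid')[:1]:
    print(d['score'],d['extent'])
t=snap('top','t30.png')
```

```text
[[357.0, 222.0], [357.0, 226.0], [357.0, 230.0], [357.0, 234.0], [357.0, 238.0], [357.0, 242.0], [357.0, 246.0], [356.5, 250.0], [356.5, 254.0], [356.5, 258.0], [356.5, 262.0], [356.5, 266.0], [357.5, 270.0], [358.0, 274.0], [358.5, 278.0], [359.0, 282.0], [360.0, 286.0], [360.5, 290.0], [360.5, 294.0]]
[[ 0.5966 -0.3703  0.079 ]
 [ 0.5404 -0.3879  0.079 ]] [ 0.56869761 -0.37817657  0.079     ]
yaw 17.39817022947892
[[ 0.6226 -0.3622  0.079 ]]
[[ 0.5198 -0.3903  0.079 ]]
0.61 [241.0, 159.4, 468.5, 329.8]
```

Run:
```python
from h import *
s=snap('wrist'); t=snap('top')
a=back(s,[[357,222],[356.5,262]],.079); d=a[0]-a[1]; print('w',np.degrees(np.arctan2(d[1],d[0])))
im=cv2.imread('pics/top0.png'); g=cv2.cvtColor(im,cv2.COLOR_BGR2GRAY)
m=np.zeros_like(g); m[225:268,450:480]=g[225:268,450:480]<45
p=np.argwhere(m)[:,::-1]; P=(back(t,p,.079)[:,:2]*1e3).astype(np.float32); print('top grip',len(p),P.mean(0),cv2.fitLine(P,cv2.DIST_HUBER,0,.01,.01).ravel(),cv2.minAreaRect(P))
vx,vy,*_=cv2.fitLine(P,cv2.DIST_HUBER,0,.01,.01).ravel(); print(np.degrees(np.arctan2(vy,vx)))
# lid silhouette from top0: bright region grabcut
mask=np.full(g.shape,cv2.GC_BGD,np.uint8); mask[198:302,398:520]=cv2.GC_PR_BGD; mask[225:275,425:495]=cv2.GC_FGD
k=(.566,-.370,14); q=proj(t,rect(*k,.14,.188,.053)).astype(np.int32); z=np.zeros_like(g); cv2.fillConvexPoly(z,q,1); mask[(z>0)&(mask!=1)]=cv2.GC_PR_FGD
cv2.grabCut(im,mask,None,np.zeros((1,65)),np.zeros((1,65)),8,cv2.GC_INIT_WITH_MASK)
fg=(mask==1)|(mask==3)
print(fg.sum(),hull_rect(t,fg,.053), fit(t,fg,[(.14,.188,.053,.02)],[566,-370,14]),fit(t,fg,[(.14,.188,.053,.02),(.14,.188,.0,.02)],[566,-370,14]))
o=im.copy(); o[fg]=o[fg]//2+np.array([0,0,127],np.uint8); cv2.imwrite('pics/gc.png',cv2.resize(o[190:310,390:530],None,fx=4,fy=4))
```

```text
w 13.912974706731509
top grip 151 [ 566.4267 -374.2832] [ 9.6712351e-01  2.5430709e-01  5.6640009e+02 -3.7425507e+02] ((566.3206176757812, -374.3977966308594), (63.0086669921875, 8.87911605834961), 14.764337539672852)
14.73253
6616 ((566.2963256835938, -373.8012390136719), (140.82347106933594, 189.7799530029297), 14.275816917419434) (array([ 566.28, -374.01,   14.3 ]), np.float64(0.0116)) (array([ 566.85, -376.21,   14.48]), np.float64(0.0646))
```

View pics/gc.png

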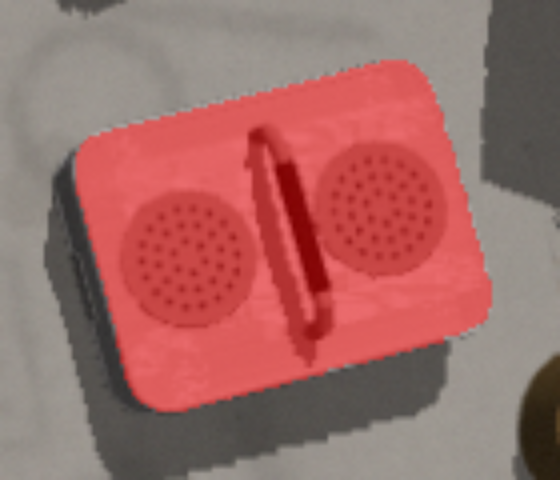

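```bash
python3 -c "
from h import *
to(.5675,-.3745,.075,14.3)"
```

```text
t 46.55 tcp [ 0.58   -0.3472  0.2023] rpy [-179.56   -0.22   13.48] w 0.0372 F [-0.3  0.3 -0.3]
shift units [-0.76  0.99  5.08]
turn units [-0.09 -0.05 -0.16]
```

```bash
python3 -m inch '[{"grip":0.4,"dx":-0.38,"dy":0.5,"dz":0.5,"rx":-0.04,"ry":-0.02,"rz":-0.08},{"grip":0.4,"dx":-0.38,"dy":0.49,"dz":0.7,"rx":-0.04,"ry":-0.02,"rz":-0.08},{"grip":0.4,"dx":0,"dy":0,"dz":0.7,"rx":0,"ry":0,"rz":0},{"grip":0.4,"dx":0,"dy":0,"dz":0.7,"rx":0,"ry":0,"rz":0},{"grip":0.4,"dx":0,"dy":0,"dz":0.3,"rx":0,"ry":0,"rz":0},{"grip":0.4,"dx":0,"dy":0,"dz":0,"rx":0,"ry":0,"rz":0},{"grip":0.4,"dx":0,"dy":0,"dz":0,"rx":0,"ry":0,"rz":0}]';  python3 -c "
from h import *
s=snap('wrist','w30.png');to(.5675,-.3745,.075,14.3)
"
```

```text
time: 47.42
tool_pos: [0.5652, -0.3769, 0.1219]
ee_rot: [-3.138, 0.002, 0.25]
wrist_force: [-0.2, 0.6, 0.3]
width: 0.038
t 47.48 tcp [ 0.5652 -0.3769  0.1221] rpy [-1.798e+02  1.200e-01  1.431e+01] w 0.0377 F [-0.1  0.7 -0.6]
shift units [ 0.12 -0.07  1.88]
turn units [-0.04  0.02  0.  ]
```

View pics/w30.png

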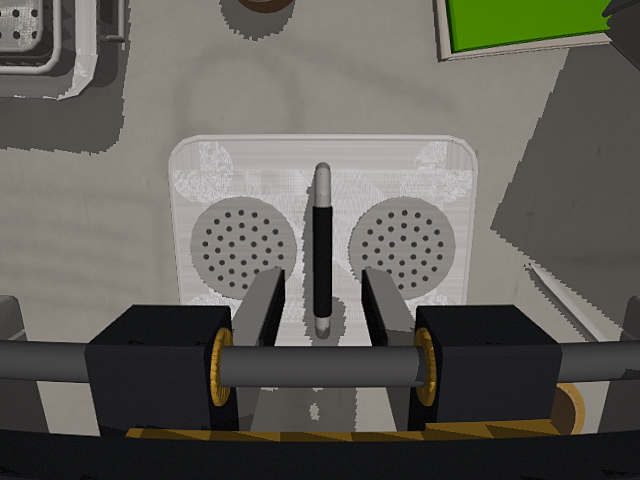

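```bash
python3 -m inch '[{"grip":0.4,"dx":0.05,"dy":0,"dz":0.5,"rx":-0.02,"ry":0.01,"rz":0},{"grip":0.4,"dx":0.05,"dy":0,"dz":0.5,"rx":-0.02,"ry":0.01,"rz":0},{"grip":0.4,"dx":0,"dy":0,"dz":0.5,"rx":0,"ry":0,"rz":0},{"grip":0.4,"dx":0,"dy":0,"dz":0.25,"rx":0,"ry":0,"rz":0},{"grip":0.4,"dx":0,"dy":0,"dz":0,"rx":0,"ry":0,"rz":0},{"grip":0,"dx":0,"dy":0,"dz":0,"rx":0,"ry":0,"rz":0},{"grip":0,"dx":0,"dy":0,"dz":0,"rx":0,"ry":0,"rz":0},{"grip":0,"dx":0,"dy":0,"dz":0,"rx":0,"ry":0,"rz":0},{"grip":0,"dx":0,"dy":0,"dz":0,"rx":0,"ry":0,"rz":0}]';  python3 -c "
from h import *
s=snap('wrist','w31.png');to(.5675,-.3745,.075,14.3)
"
```

```text
time: 48.6
tool_pos: [0.5687, -0.3764, 0.0769]
ee_rot: [3.139, -0.002, 0.25]
wrist_force: [1.0, -0.0, -1.8]
width: 0.0098
t 48.65 tcp [ 0.5686 -0.3764  0.0768] rpy [ 1.7988e+02 -9.0000e-02  1.4330e+01] w 0.0104 F [-0.1  0.3 -1.2]
shift units [-0.02 -0.09  0.07]
turn units [ 0.02 -0.02  0.01]
```

View pics/w31.png

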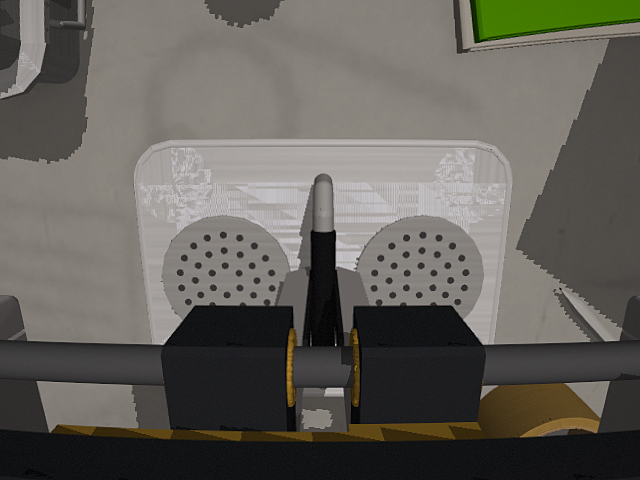

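```bash
python3 -m inch '[{"grip":0,"dx":0,"dy":0,"dz":-0.2,"rx":0,"ry":0,"rz":0},{"grip":0,"dx":0,"dy":0,"dz":-0.5,"rx":0,"ry":0,"rz":0},{"grip":0,"dx":0,"dy":0,"dz":-0.8,"rx":0,"ry":0,"rz":0},{"grip":0,"dx":0,"dy":0,"dz":-1,"rx":0,"ry":0,"rz":0},{"grip":0,"dx":0,"dy":0,"dz":-1,"rx":0,"ry":0,"rz":0},{"grip":0,"dx":0,"dy":0,"dz":-1,"rx":0,"ry":0,"rz":0},{"grip":0,"dx":0,"dy":0,"dz":-0.8,"rx":0,"ry":0,"rz":0},{"grip":0,"dx":0,"dy":0,"dz":-0.4,"rx":0,"ry":0,"rz":0},{"grip":0,"dx":0,"dy":0,"dz":0,"rx":0,"ry":0,"rz":0}]';  python3 -c "
from h import *
s=snap('wrist','w32.png');to(.682,-.112,.21,9.8)
o=robot.get_obs(); R=Rn.from_euler('xyz',o['ee_rot']); z=o['tool_pos'][2]-.0768+.053
for px in ([320,140],[320,144],[140,220],[504,220]):
    print(R.inv().apply(back(s,[px],z)[0]-o['tool_pos'])*1e3)
"
```

```text
time: 49.78
tool_pos: [0.5677, -0.3757, 0.2264]
ee_rot: [3.141, -0.0, 0.25]
wrist_force: [0.0, 0.2, -3.5]
width: 0.0102
t 49.83 tcp [ 0.5675 -0.3756  0.2257] rpy [1.7999e+02 1.0000e-02 1.4330e+01] w 0.0104 F [ 0.3 -0.3 -2.5]
shift units [ 7.05 -9.08  0.62]
turn units [0.   0.   0.91]
[69.94872916  0.5364058  23.78244135]
[68.05218355  0.53201958 23.78291864]
[ 30.82613908 -91.93466215  23.78145735]
[30.58376482 94.98303757 23.80343062]
```

View pics/w32.png

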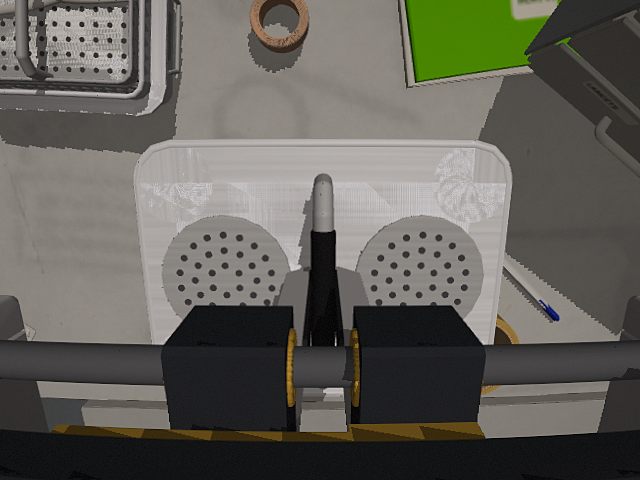

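```bash
python3 -m inch '[{"grip":0,"dx":0.2,"dy":-0.3,"dz":0,"rx":0,"ry":0,"rz":0.08},{"grip":0,"dx":0.4,"dy":-0.6,"dz":0,"rx":0,"ry":0,"rz":0.08},{"grip":0,"dx":0.6,"dy":-0.9,"dz":0,"rx":0,"ry":0,"rz":0.08},{"grip":0,"dx":0.7,"dy":-1,"dz":0,"rx":0,"ry":0,"rz":0.08},{"grip":0,"dx":0.7,"dy":-1,"dz":0,"rx":0,"ry":0,"rz":0.08},{"grip":0,"dx":0.7,"dy":-1,"dz":0,"rx":0,"ry":0,"rz":0.08},{"grip":0,"dx":0.7,"dy":-1,"dz":0,"rx":0,"ry":0,"rz":0.08},{"grip":0,"dx":0.7,"dy":-1,"dz":0,"rx":0,"ry":0,"rz":0.08},{"grip":0,"dx":0.6,"dy":-0.9,"dz":0,"rx":0,"ry":0,"rz":0.08},{"grip":0,"dx":0.5,"dy":-0.7,"dz":0,"rx":0,"ry":0,"rz":0.08},{"grip":0,"dx":0.4,"dy":-0.5,"dz":0,"rx":0,"ry":0,"rz":0.08},{"grip":0,"dx":0.2,"dy":-0.3,"dz":0,"rx":0,"ry":0,"rz":0.03}]';  python3 -c "
from h import *
to(.681,-.1117,.19,9.8)
"
```

```text
time: 51.32
tool_pos: [0.677, -0.0924, 0.2149]
ee_rot: [-3.125, 0.014, 0.174]
wrist_force: [0.2, -0.4, -2.5]
width: 0.0102
t 51.33 tcp [ 0.677  -0.0924  0.2149] rpy [-179.08    0.83    9.98] w 0.0102 F [ 0.2 -0.4 -2.5]
shift units [0.04 0.8  0.98]
turn units [-0.18  0.17  0.03]
```

```bash
python3 -m inch '[{"grip":0,"dx":0.03,"dy":0.3,"dz":0,"rx":-0.06,"ry":0.06,"rz":0.01},{"grip":0,"dx":0.02,"dy":0.3,"dz":0,"rx":-0.06,"ry":0.06,"rz":0.01},{"grip":0,"dx":0,"dy":0.2,"dz":0,"rx":-0.06,"ry":0.05,"rz":0.01},{"grip":0,"dx":0,"dy":0,"dz":0.3,"rx":0,"ry":0,"rz":0},{"grip":0,"dx":0,"dy":0,"dz":0.3,"rx":0,"ry":0,"rz":0},{"grip":0,"dx":0,"dy":0,"dz":0,"rx":0,"ry":0,"rz":0},{"grip":0,"dx":0,"dy":0,"dz":0,"rx":0,"ry":0,"rz":0}]';  python3 -c "
from h import *
s=snap('wrist','w33.png');to(.681,-.1117,.1268,9.8)
o=robot.get_obs(); R=Rn.from_euler('xyz',o['ee_rot']); z=o['tool_pos'][2]-.0768+.053
"
```

```text
time: 52.2
tool_pos: [0.6808, -0.116, 0.1976]
ee_rot: [3.141, 0.001, 0.167]
wrist_force: [-0.6, -0.4, -3.4]
width: 0.0098
t 52.25 tcp [ 0.6808 -0.1159  0.1975] rpy [1.7994e+02 7.0000e-02 9.6000e+00] w 0.0101 F [-0.3  0.1 -2.4]
shift units [ 0.04 -0.17  2.83]
turn units [ 0.01  0.01 -0.04]
```

View pics/w33.png

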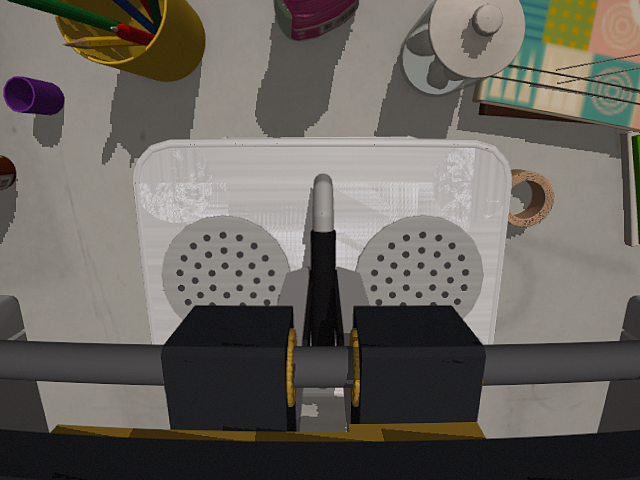

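```bash
python3 -m inch '[{"grip":0,"dx":0.02,"dy":-0.09,"dz":0.2,"rx":0,"ry":0,"rz":-0.02},{"grip":0,"dx":0.02,"dy":-0.08,"dz":0.4,"rx":0,"ry":0,"rz":-0.02},{"grip":0,"dx":0,"dy":0,"dz":0.5,"rx":0,"ry":0,"rz":0},{"grip":0,"dx":0,"dy":0,"dz":0.4,"rx":0,"ry":0,"rz":0},{"grip":0,"dx":0,"dy":0,"dz":0.2,"rx":0,"ry":0,"rz":0},{"grip":0,"dx":0,"dy":0,"dz":0,"rx":0,"ry":0,"rz":0},{"grip":0,"dx":0,"dy":0,"dz":0,"rx":0,"ry":0,"rz":0}]';  python3 -c "
from h import *
s=snap('wrist','w34.png');to(.681,-.1117,.1268,9.8)
t=snap('scene','s34.png'); im=cv2.imread('pics/s34.png')[150:290,200:380]; cv2.imwrite('pics/s34c.png',cv2.resize(im,None,fx=4,fy=4,interpolation=cv2.INTER_CUBIC))
"
```

```text
time: 53.12
tool_pos: [0.6808, -0.1107, 0.1513]
ee_rot: [3.141, 0.002, 0.172]
wrist_force: [0.0, -0.1, -3.4]
width: 0.01
t 53.17 tcp [ 0.6808 -0.1107  0.1513] rpy [1.7997e+02 1.3000e-01 9.8600e+00] w 0.0098 F [-0.6 -0.3 -3.9]
shift units [0.   0.04 0.98]
turn units [0.01 0.03 0.01]
```

View pics/w34.png

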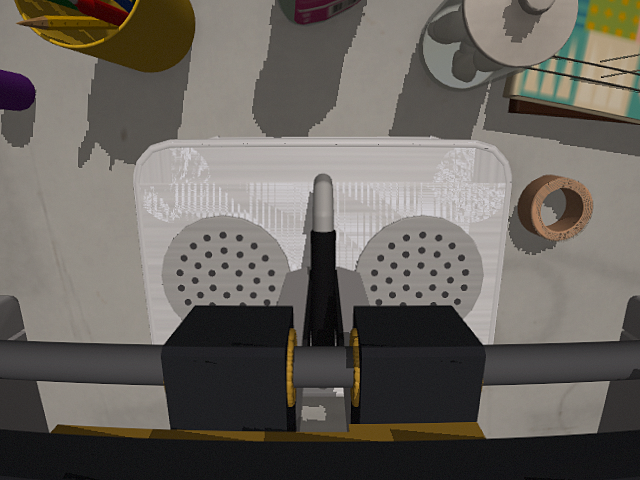

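View pics/s34c.png

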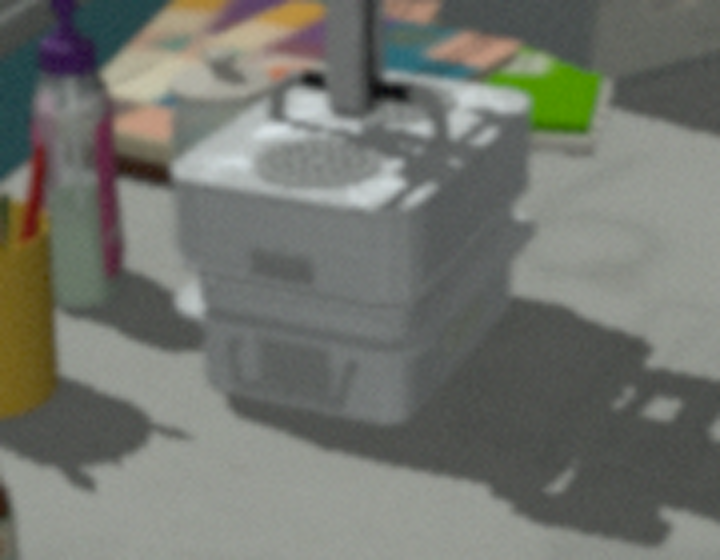

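Lid hovers just over the rim, aligned. Lower gently.

```bash
python3 -m inch '[{"grip":0,"dx":0,"dy":0.02,"dz":0.2,"rx":0,"ry":0.01,"rz":0},{"grip":0,"dx":0,"dy":0.02,"dz":0.2,"rx":0,"ry":0.01,"rz":0},{"grip":0,"dx":0,"dy":0,"dz":0.15,"rx":0,"ry":0,"rz":0},{"grip":0,"dx":0,"dy":0,"dz":0,"rx":0,"ry":0,"rz":0}]';  python3 -c "
from h import *
to(.681,-.1117,.1268,9.8)"
```

```text
time: 53.72
tool_pos: [0.6813, -0.1119, 0.1374]
ee_rot: [3.141, -0.001, 0.172]
wrist_force: [-0.7, -0.3, -2.9]
width: 0.01
t 53.73 tcp [ 0.6813 -0.1119  0.1374] rpy [ 1.7994e+02 -5.0000e-02  9.8500e+00] w 0.01 F [-0.7 -0.3 -2.9]
shift units [-0.01 -0.01  0.42]
turn units [ 0.01 -0.01  0.01]
```

Past the rim (lid edge at ~61 mm) with no contact.

```bash
python3 -m inch '[{"grip":0,"dx":0,"dy":0,"dz":0.15,"rx":0,"ry":0,"rz":0},{"grip":0,"dx":0,"dy":0,"dz":0.15,"rx":0,"ry":0,"rz":0},{"grip":0,"dx":0,"dy":0,"dz":0.1,"rx":0,"ry":0,"rz":0},{"grip":0,"dx":0,"dy":0,"dz":0,"rx":0,"ry":0,"rz":0}]';  python3 -c "
from h import *
to(.681,-.1117,.1268,9.8)"
```

```text
time: 54.22
tool_pos: [0.6815, -0.1119, 0.1269]
ee_rot: [3.14, -0.001, 0.172]
wrist_force: [0.2, 0.5, -2.9]
width: 0.0101
t 54.23 tcp [ 0.6815 -0.1119  0.1269] rpy [ 1.7993e+02 -7.0000e-02  9.8500e+00] w 0.0101 F [ 0.2  0.5 -2.9]
shift units [-0.02 -0.01  0.  ]
turn units [ 0.01 -0.01  0.01]
```

```bash
python3 -m inch '[{"grip":0,"dx":0,"dy":0,"dz":0.05,"rx":0,"ry":0,"rz":0},{"grip":0,"dx":0,"dy":0,"dz":0.05,"rx":0,"ry":0,"rz":0},{"grip":0,"dx":0,"dy":0,"dz":0.04,"rx":0,"ry":0,"rz":0},{"grip":0,"dx":0,"dy":0,"dz":0,"rx":0,"ry":0,"rz":0}]';  python3 -c "
from h import *
to(.681,-.1117,.1268,9.8)
t=snap('scene','s35.png'); im=cv2.imread('pics/s35.png')[150:290,200:380]; cv2.imwrite('pics/s35c.png',cv2.resize(im,None,fx=4,fy=4,interpolation=cv2.INTER_CUBIC))"
```

```text
time: 54.72
tool_pos: [0.6816, -0.112, 0.1269]
ee_rot: [3.139, -0.004, 0.172]
wrist_force: [-0.4, -0.4, -0.0]
width: 0.0101
t 54.73 tcp [ 0.6816 -0.112   0.1269] rpy [179.86  -0.21   9.86] w 0.0101 F [-0.4 -0.4 -0. ]
shift units [-0.02 -0.01  0.  ]
turn units [ 0.03 -0.04  0.01]
```

View pics/s35c.png

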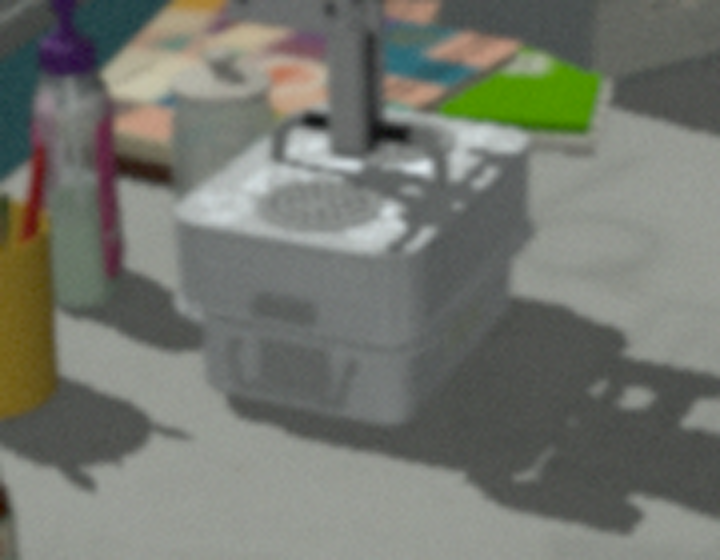

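```bash
python3 -m inch '[{"grip":0.35,"dx":0,"dy":0,"dz":0,"rx":0,"ry":0,"rz":0},{"grip":0.35,"dx":0,"dy":0,"dz":0,"rx":0,"ry":0,"rz":0},{"grip":0.35,"dx":0,"dy":0,"dz":-0.3,"rx":0,"ry":0,"rz":0},{"grip":0.35,"dx":0,"dy":0,"dz":-0.7,"rx":0,"ry":0,"rz":0},{"grip":0.35,"dx":0,"dy":0,"dz":-1,"rx":0,"ry":0,"rz":0},{"grip":0.35,"dx":-0.5,"dy":0,"dz":-0.8,"rx":0,"ry":0,"rz":0},{"grip":0.35,"dx":-1,"dy":0,"dz":-0.5,"rx":0,"ry":0,"rz":0},{"grip":0.35,"dx":-1,"dy":0,"dz":0,"rx":0,"ry":0,"rz":0},{"grip":0.35,"dx":-1,"dy":0.5,"dz":0,"rx":0,"ry":0,"rz":0},{"grip":0.35,"dx":-1,"dy":1,"dz":0,"rx":0,"ry":0,"rz":0},{"grip":0.35,"dx":-1,"dy":1,"dz":0,"rx":0,"ry":0,"rz":0},{"grip":0.35,"dx":0,"dy":0,"dz":0,"rx":0,"ry":0,"rz":0}]';  python3 -c "
from h import *
s=snap('wrist','w36.png'); t=snap('top','t36.png'); c=snap('scene','s36.png')
to(.681,-.1117,.1268,9.8)
b=(.681,-.112,9.8)
it=[(rect(*b,.148,.196,.05),(0,255,0)),(rect(*b,.14,.188,.103),(0,0,255))]
draw(t,it,'ov36.png',(250,130,400,250),5)
draw(c,it,'ov36s.png',(200,150,380,290),4)
for p in (t,s):
  for d in spotter.regions_of(p,'box_lid')[:1]: print(d['score'],fit(p,d['pixels'],[(.148,.196,.05,.02),(.14,.188,.103,.02)],[681,-112,9.8]))
"
```

```text
time: 56.28
tool_pos: [0.5519, -0.2001, 0.2241]
ee_rot: [3.13, -0.018, 0.173]
wrist_force: [0.1, 0.0, 0.2]
width: 0.0326
t 56.42 tcp [ 0.5536 -0.1979  0.2233] rpy [179.41  -1.02  10.1 ] w 0.0328 F [ 0.2 -0.1 -0.3]
shift units [ 5.55 -2.54  3.93]
turn units [ 0.12 -0.2   0.06]
0.73 (array([ 680.86, -109.75,    9.45]), np.float64(0.1262))
0.58 (array([ 685.08, -112.67,   10.6 ]), np.float64(0.1186))
```

View pics/ov36.png

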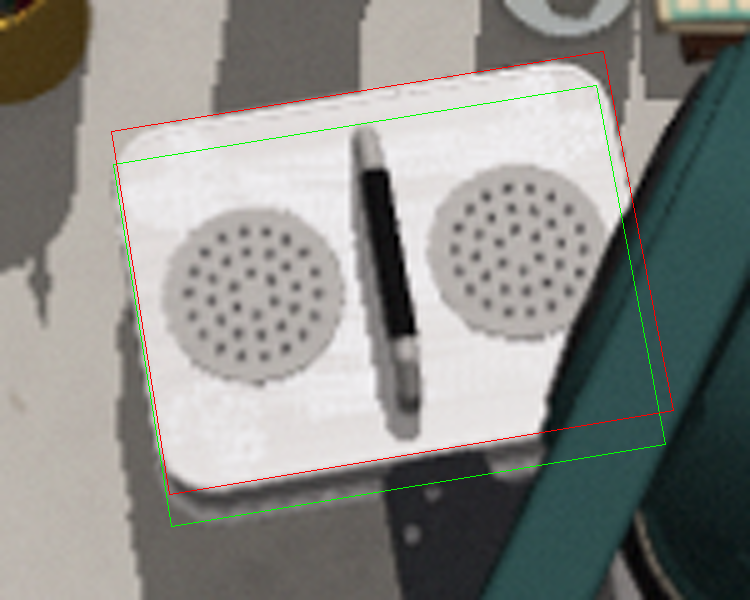

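View pics/ov36s.png

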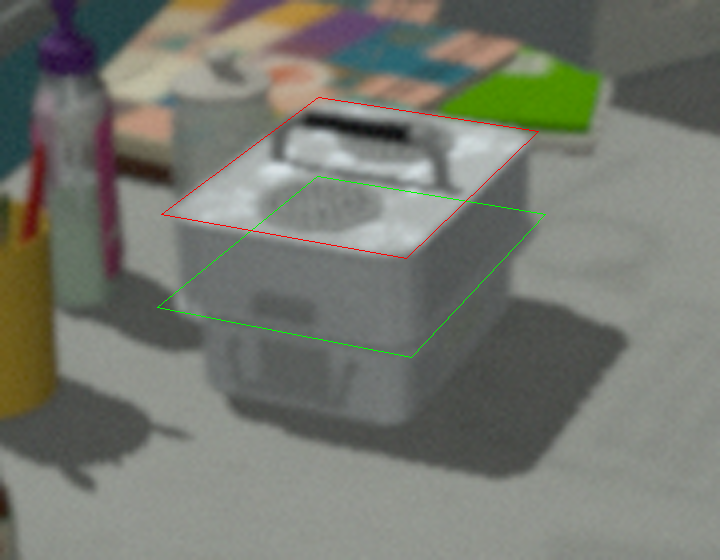

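View pics/w36.png

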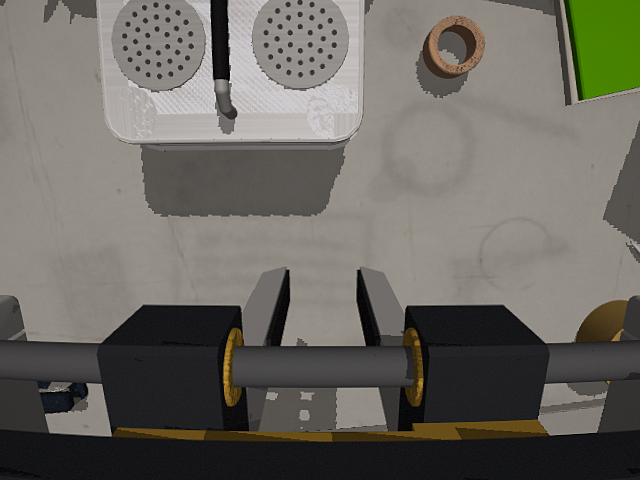

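View pics/t36.png

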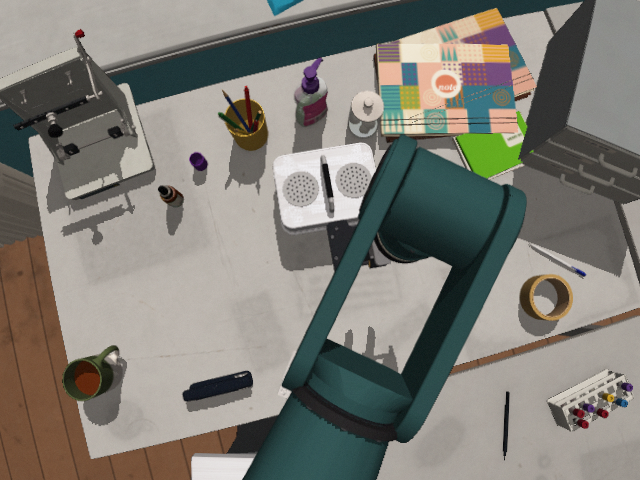

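```bash
python3 -c "
from bench import robot
print(robot.close_job())"
```

```text
the job is handed in; nothing more can be done
None
```

The dressing set is packed and the job handed in, at about 56 s of the 136 s allowed. I placed the empty basket in the box first, then the bowl in the basket's free half, the beaker in the bowl, the tray on the basket's rim, and the lid over the box. I did not touch the iodine bottle, the plaster roll or the purple look-alike.

**What the last checks showed:**
- **Lid height:** the gripper stopped at 126.9 mm, against 126.8 mm calculated for the lid resting on the ledge. The force on the wrist dropped to zero there, so the box was carrying the lid before I let go.
- **Lid fit:** in the final top and scene pictures the lid looks level and matches the outline I drew for it at the seated height.
- **Contents:** before the lid went on, the pictures showed the beaker upright in the bowl and the tray flat inside the box walls.
- **Robot:** the gripper was open and clear of everything at hand-in.

**What disagreed or stayed unchecked:**
- **Camera differences:** the wrist camera read about 2 mm off sideways compared with the top camera, and I corrected for that. Fitting the finished lid's outline put it about 4 mm apart between the two cameras. Both of those pictures were partly cut off or hidden by the arm, so I went by the height, the force and the overlay instead.
- **Ledge contact:** I could not see the lid touching the ledge on all four sides. That it sits down all round comes from the measured height and how level it looks.

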